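# Release a finished hair pick from the guarded rack

### The job

A finished wooden hair pick is locked in the sloping rack, its broad toothed head crosswise under the slotted guard board. Stand the tapered wooden prop nose down between the fixed stop and the lug of the sprung keeper, pushed right down onto the board so that it holds the keeper open by itself; then turn the pick until its head lines up with the slot and draw it out through the guard without forcing it. Set the pick down gently on the display easel, toothed edge on the ledge, tang down the gap in the middle, flat against the leaning board; leave the prop holding the keeper open and do not disturb the other turned pieces.

Things in the scene. Friction and masses are not known exactly. Their poses are not given: they have to be found in the camera images.
- guard: Pale guard board of the fixed sloping rack, 10 mm thick, some 0.13 m above the table. Origin: centre of its through slot, on its upper face. z: board normal, leaning 25 deg from vertical to the rack's front (rack yaw 0: z = (-.42,0,.91)); x up the slope, y level. Slot 22 mm in x, 88 in y. Board x -63..63, y -62..165 mm. Open chamber below, floor at z = -67 mm with a 13.5 mm hole under the slot's centre.
- gap (a point): On the guard board's upper face, at guard x = 0, y = +115 mm; axes as the guard's. Middle of the 20 mm gap (in x) between the dark fixed stop (face at x = -10, 28 mm thick, top at z = 40 mm) and the keeper's aluminium lug (face at x = +10 with the keeper shut, 18 mm thick, top at z = 41 mm). Both are 34 mm wide in y. The prop's nose goes in here from above, down to the board.
- keeper (a joint): Sprung aluminium fork, 8 mm high, sliding on the guard board along guard x. 0 m = shut; opens up the slope, end stop 0.024 m. Spring pushes it shut, 2.4 N at 0, 4.4 N at 18 mm. Its prongs (guard y -46..-20 and 20..46 mm) leave 6 mm of the slot's width clear when shut, all of it from 0.016 m. The prop, fully down, holds it at 0.018 m. The pick's neck stands free between the prongs.
- pick: Dark flat hair pick, 55 g, 12 mm thick. Origin: middle of the toothed edge; z to the handle, y across. Head 76 mm wide, z 0..50; round neck 12 mm, z 50..78; handle 26 mm wide, z 78..150, in the head's plane; round turning tang 12 mm, z -22..0. Starts with the tang in the chamber floor's hole, z along guard z (leans up to 6 deg), y 54 to 90 deg from guard y, 7 mm play under the guard, free to turn.
- prop: Pale wooden prop, 90 g, 75 mm tall, standing nose down on the table in front of the robot. Origin: centre of the nose's underside; z up. 50 mm wide in y; thickness in x 14 mm at the nose, widening on both sides to 38 mm at z = 30, then even. In place its x lies along guard x (either way round), nose on the board; it ends 9 mm up the slope from gap, so it shifts that way as its taper goes in.
- rest: Leaning board and ledge of the fixed pale easel, facing away from the robot. Origin: middle of the line where face and ledge meet. z up along the board, leaning 25 deg from vertical towards the robot (yaw 0: z = (-.42,0,.91)); x out of the face, y level. Face 150 mm wide, 79 high. Ledge top z = 0, x 0..36 mm, 8 mm lip from x = 30, with a 44 mm gap in the middle (y -22..22) for the tang. Pick in place: z, y along these, origin near x = 6, y = 0, z = 0.
- turned_box: Bystander: dark turned lidded box, 76 mm across, 84 mm tall, origin under its centre.
- scoop_cup: Bystander: wooden cup with a side handle, 68 mm across, 60 mm tall, origin under its centre.
- spindle: Bystander: dark turned spindle on a 72 mm round foot, 150 mm tall, origin under its centre.
Not all that is in view belongs to the job. Of the things that look like the pick, the smaller one is meant.

How it is judged:
By the outcome, as a careful person would: the job done as asked, in the order asked, and still so for the second after the job is handed in, with the robot touching nothing.
It also fails if it takes over 72 s, if anything falls off the work surface, if the arm or the gripper's body presses on something with over 40 N, if the wrist force passes 120 N, or if a joint passes its speed limit or range.

### The arm

A 6-joint arm with a two-finger parallel gripper is mounted at the origin on the work surface. World frame = base frame: x ahead of the robot, y to its left, z up, the work surface at z = 0. Lengths are in m, angles in rad, forces in N, time in s.
With the tool pointing down it reaches from about 0.4 to 0.825 m from the base axis. Payload 7 kg.
Tool frame: the origin (TCP) lies midway between the tips of the shut fingers; the grasp point (between the pads) lies 19 mm behind it; z points along the fingers, y is the direction in which the jaws open and shut (so a half turn about z gives the same grasp; the last joint's range is limited). The gripper opens to 88 mm and grips with 3 to 60 N. Pads are 19 mm wide; open, the fingers measure 130 mm over their backs; the gripper's body (78 mm by 193 mm) begins 47 mm behind the grasp point.
Start: joints at [-0.9, 0.359, 0.012, 0, -1.224, -0.288], TCP at [0.252, -0.626, 0.227] pointing down, gripper open.
Joint ranges: [-3.07, 3.07], [-1.43, 2.12], [-1.02, 1.25], [-3.03, 1.67], [-3.05, -0], [-3.03, 3.03]. Speed limits (rad/s): [2.39, 2.39, 3.01, 3.14, 3.14, 3.14].

### API

Orientations are given as [roll, pitch, yaw] about the fixed x, y, z axes, in that order (R = Rz(yaw) Ry(pitch) Rx(roll)).
In Python, from station import get_state, grab_frame, camera_info, job_done gives the robot as it stands. The module is installed in compiled form; this text tells all that it offers.
- The arm moves only by the shell command python3 -m inch 'ROWS' [FORCE]. ROWS is JSON, a list that holds one entry, the list of rows, each a list of 7 numbers: the shift along the tool's x, y, z normalised to -1 to 1, where 1 is 50 cm, then the turn, a rotation vector about the tool's x, y, z normalised to -1 to 1, where 1 is 180 degrees, then the closure, from 0 (fully open) to 1 (shut). A call has 1 to 20 rows; each row shifts and turns the commanded pose from where the row before left it, along the tool's axes as they then stand; what a row does not reach is not made up. A row lasts 1/10 s, in which the tool goes at most 50 mm and 8.59 degrees, less where a joint would pass 70% of its speed; a pose out of reach is approached as far as the arm can. A call with a number of a shift or a turn outside -1 to 1 is refused whole. A call with a gripper value outside its range is refused whole. The fingers move at their own pace and stop on an object; FORCE is the grip in N (left out, the last holds). Time passes only in rows, so rows that do not move let the fingers close. It gives the time, the measured TCP pose, the force and the opening at its end, in the units of the state.
- get_state(): the state, without advancing time (a new reading comes with each control period).
- grab_frame(name): name is "scene" or "top" or "wrist"; returns the picture (420x560x3 uint8, blue, green, red); there is no depth.
- camera_info(name): a dict with "vertical_fov" (degrees; the focal length in pixels is half the picture's height over the tangent of half this angle, whatever the lens; pixels are square), "cx", "cy" (the principal point, pixels), "k1" (the pictures are not rectified: a ray, as slopes to the right and down, at radius r is drawn at 1 + k1 r^2 times it, then the intrinsics apply), "R" (3x3) and "t" (3): a world point X has camera coordinates R X + t. Camera axes: x right, y down, z forward; pixel columns grow to the right and rows downward; lengths in m; the calibration is good to about 2 mm. A picture is of the moment at which its call begins: read the wrist's pose just before it. camera_info takes no time and is no camera call; for the wrist camera it gives the pose at the moment of the call.
- job_done(): hands the job in, once; it reports no verdict.
The state is a dict: "t": time; "q": joint angles; "qd": joint speeds; "joint_efforts": joint torques, N m; "eef_pos": TCP position; "ee_rot": TCP orientation; "force": force on the tool from outside, world axes, zero at the start; "moment": the same for the moment, N m; "width": finger opening in m.
Only numpy, scipy, OpenCV 4.12 (cv2) and the standard library are available. Lean on these libraries where they do the work, as an engineer would, in place of code of your own. Each camera call takes 0.05 s, during which the arm holds its last target.

## Working session

There is one attempt and no reset: what is moved stays moved. The work goes in short steps, Python scripts to look and compute and a shell command to move; the robot and the scene stay as the last step left them, time stands still between calls to the robot, and variables do not carry over. Pictures are saved under pics/ and viewed, and the job is handed in when it is done.

```bash
mkdir -p pics; ls; python3 - <<'E'
from station import *
import cv2
print(get_state())
for n in ["scene","top","wrist"]:
    c=camera_info(n); print(n,c)
    cv2.imwrite(f"pics/a_{n}.png",grab_frame(n))
E
```

```text
pics
{'t': 0.0, 'q': array([-8.99902601e-01,  3.59416666e-01,  1.10660617e-02, -3.78390215e-04,
       -1.22411030e+00, -2.88105620e-01]), 'qd': array([ 0.00062368, -0.00018096,  0.00061867,  0.00037173, -0.00031031,
        0.00127836]), 'joint_efforts': array([-4.03969289e-04, -5.82724893e+01,  2.93044960e+01,  6.99740231e+00,
        6.80366720e-03, -1.69117775e-04]), 'eef_pos': array([ 0.25191969, -0.62569449,  0.22560148]), 'ee_rot': array([ 3.13989560e+00, -1.31970392e-04, -2.75893330e+00]), 'force': array([ 1.02013808,  0.47188281, -0.83470502]), 'moment': array([ 0.04943899, -0.04254412,  0.02658662]), 'width': 0.0874379303682211}
scene {'vertical_fov': 43.1990441964838, 'cx': 270.2244835046117, 'cy': 207.7423003768951, 'k1': -0.15330439188591638, 'R': array([[-0.60007576,  0.79992722, -0.00505169],
       [ 0.53746891,  0.39849588, -0.74318787],
       [-0.59248313, -0.44868415, -0.66906373]]), 't': array([ 0.31477261, -0.18421337,  1.71852372])}
top {'vertical_fov': 48.514420927007414, 'cx': 277.60951308247576, 'cy': 208.37004894332256, 'k1': -0.15528410292569156, 'R': array([[-1.44644008e-02, -9.99895266e-01,  4.87473086e-04],
       [-9.94692411e-01,  1.43394633e-02, -1.01889091e-01],
       [ 1.01871430e-01, -1.95865043e-03, -9.94795645e-01]]), 't': array([0.01222899, 0.52468878, 1.41495364])}
wrist {'vertical_fov': 70.48400289495974, 'cx': 275.86244145598204, 'cy': 208.2635154730296, 'k1': -0.00424999054784709, 'R': array([[-0.3736806 ,  0.92755604,  0.0016126 ],
       [ 0.89327229,  0.35939945,  0.26999379],
       [ 0.2498548 ,  0.10233193, -0.96286071]]), 't': array([ 0.67364099, -0.03373375,  0.38920184])}
```

View pics/a_scene.png

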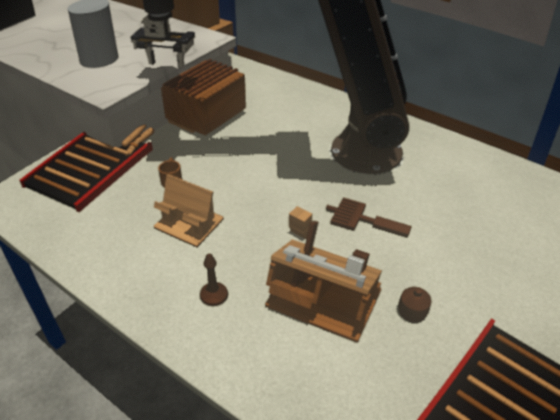

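View pics/a_top.png

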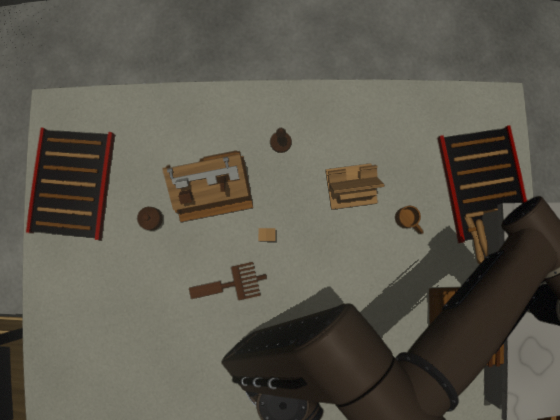

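View pics/a_wrist.png

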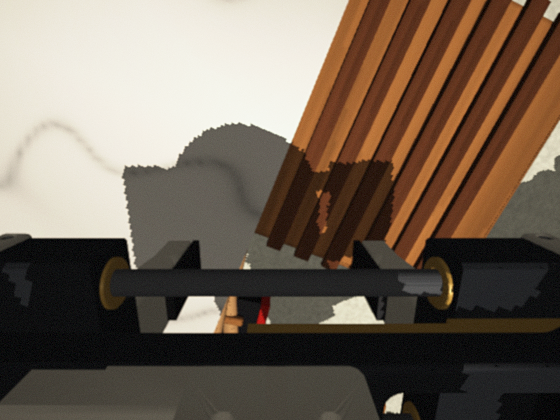

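```bash
cat > h.py <<'E'
import numpy as np, cv2
from scipy.spatial.transform import Rotation as Ro
from station import *
def K(c): 
    f=210/np.tan(np.radians(c["vertical_fov"])/2); return f
def ray(c,u,v):
    f=K(c); xd=(u-c["cx"])/f; yd=(v-c["cy"])/f
    rd=np.hypot(xd,yd); r=rd
    for _ in range(30): r=rd/(1+c["k1"]*r*r)
    s=1/(1+c["k1"]*r*r); d=np.array([xd*s,yd*s,1.])
    R=np.array(c["R"]); t=np.array(c["t"]); return -R.T@t, R.T@d
def onz(c,u,v,z):
    o,d=ray(c,u,v); return o+d*(z-o[2])/d[2]
def onplane(c,u,v,p,n):
    o,d=ray(c,u,v); return o+d*(n@(p-o))/(n@d)
def two(c1,p1,c2,p2):
    o1,d1=ray(c1,*p1); o2,d2=ray(c2,*p2)
    A=np.stack([d1,-d2],1); s=np.linalg.lstsq(A,o2-o1,rcond=None)[0]
    a=o1+d1*s[0]; b=o2+d2*s[1]; return (a+b)/2, np.linalg.norm(a-b)
def proj(c,X):
    p=np.array(c["R"])@np.array(X)+np.array(c["t"]); x,y=p[:2]/p[2]; r2=x*x+y*y; s=1+c["k1"]*r2
    f=K(c); return np.array([c["cx"]+f*x*s,c["cy"]+f*y*s])
def crop(img,u0,v0,u1,v1,k,name):
    o=cv2.resize(img[v0:v1,u0:u1],None,fx=k,fy=k,interpolation=cv2.INTER_CUBIC)
    step=10 if k>=4 else 20
    for u in range((u0//step+1)*step,u1,step):
        cv2.line(o,((u-u0)*k,0),((u-u0)*k,6),(0,255,0),1); cv2.putText(o,str(u),((u-u0)*k-8,16),0,.35,(0,255,0),1)
    for v in range((v0//step+1)*step,v1,step):
        cv2.line(o,(0,(v-v0)*k),(6,(v-v0)*k),(0,255,0),1); cv2.putText(o,str(v),(8,(v-v0)*k+4),0,.35,(0,255,0),1)
    cv2.imwrite(f"pics/{name}.png",o)
E
python3 - <<'E'
from h import *
s=cv2.imread("pics/a_scene.png"); t=cv2.imread("pics/a_top.png")
crop(s,255,190,395,340,5,"b_rack_s"); crop(t,150,140,290,250,5,"b_rack_t")
crop(s,145,165,235,250,6,"b_eas_s"); crop(t,315,150,395,220,7,"b_eas_t")
E
```

```text
(no output)
```

View pics/b_rack_s.png

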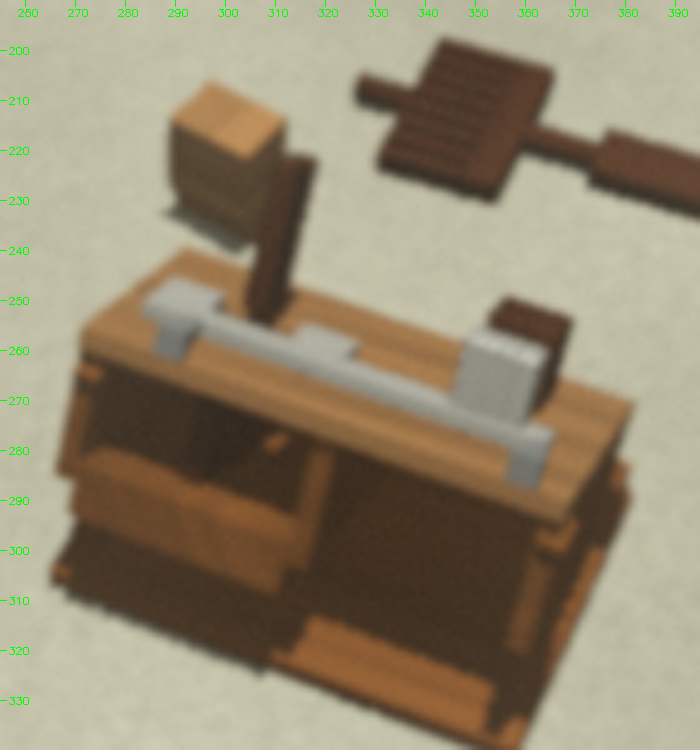

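View pics/b_rack_t.png

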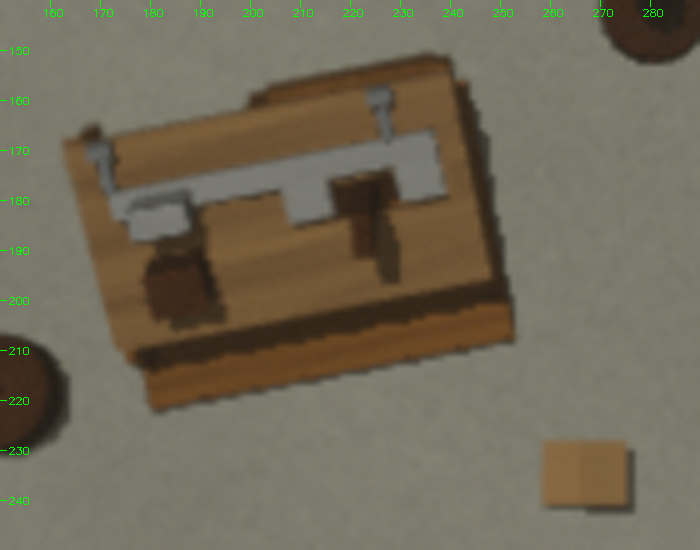

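View pics/b_eas_s.png

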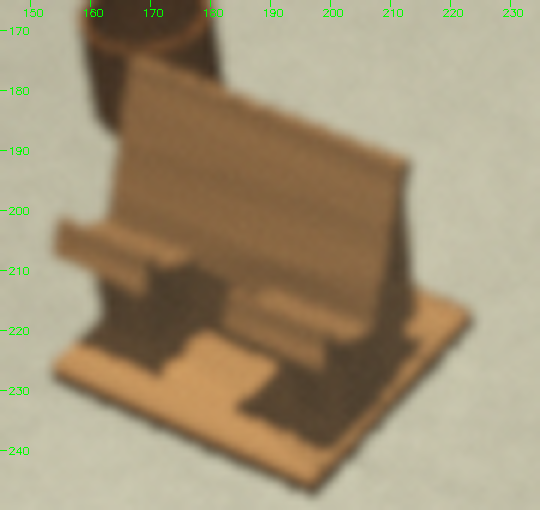

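View pics/b_eas_t.png

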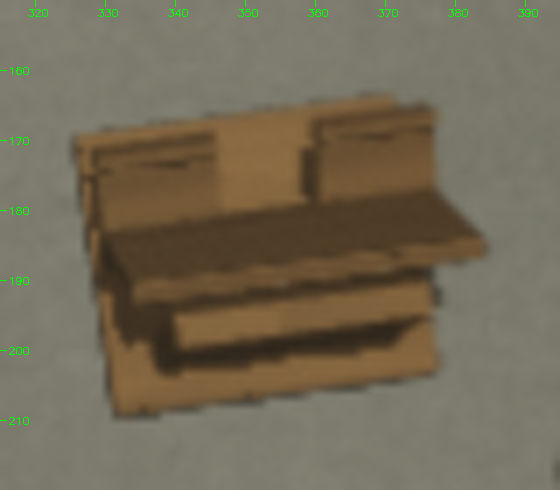

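```bash
python3 - <<'E'
from h import *
s=camera_info("scene"); t=camera_info("top")
def T(n,a,b):
    p,e=two(s,a,t,b); print(n,p.round(4),"gap",round(e*1e3,1))
    return p
T("b(+63,-62)",(271.5,255.5),(240,154)); T("b(-63,-62)",(292,240),(248.5,195)); T("b(-63,165)",(381,271),(173,210)); T("b(+63,165)",(367.5,288.5),(163,168))
T("lug top a",(350,258),(177,188.5)) 
T("pick handle top",(314,221),(222.5,192))
T("easel top y+",(212.5,192),(334,192)); T("easel top y-",(165,174),(384,185.5))
print("prop top c",onz(t,267,234.5,.075), "table", [onz(t,u,v,.075).round(4)[:2] for u,v in [(259,228),(275,228),(275,241.5),(258.5,241.5)]])
print("cams",-np.array(s["R"]).T@s["t"],-np.array(t["R"]).T@t["t"])
st=get_state();c=camera_info("wrist");R=Ro.from_euler('xyz',st['ee_rot']).as_matrix()
o=-np.array(c["R"]).T@c["t"]; print("wrist cam in tool",R.T@(o-st['eef_pos']),"\n",(np.array(c["R"])@R).T.round(3))
E
```

```text
b(+63,-62) [0.6691 0.1113 0.154 ] gap 2.5
b(-63,-62) [0.5579 0.0906 0.0993] gap 1.3
b(-63,165) [0.5174 0.3137 0.0994] gap 1.6
b(+63,165) [0.6313 0.3316 0.1617] gap 1.7
lug top a [0.5777 0.2746 0.1713] gap 29.3
pick handle top [0.5566 0.1526 0.1963] gap 7.1
easel top y+ [ 0.5601 -0.1594  0.1266] gap 0.6
easel top y- [ 0.5796 -0.3096  0.1275] gap 7.9
prop top c [0.44221218 0.03742918 0.075     ] table [array([0.4619, 0.061 ]), array([0.4612, 0.0134]), array([0.4211, 0.0139]), array([0.4218, 0.0629])]
cams [1.30609268 0.59268744 1.01448688] [0.37793749 0.00747536 1.46104382]
wrist cam in tool [ 0.07247507  0.00051804 -0.15705078] 
 [[ 0.    -0.963 -0.27 ]
 [ 1.     0.     0.   ]
 [-0.    -0.27   0.963]]
```

```bash
cat >> h.py <<'E'
def plan(p,R):
    """shift (in present tool axes, /0.5) and rotvec (/pi)"""
    st=get_state(); R0=Ro.from_euler('xyz',st['ee_rot']).as_matrix()
    d=R0.T@(np.array(p)-st['eef_pos']); w=Ro.from_matrix(R0.T@R).as_rotvec()
    print("t",round(st['t'],2),"shift mm",(d*1e3).round(1),"norm",(d/.5).round(4),"rows>=",np.ceil(np.linalg.norm(d)/.05),"| rot deg",np.degrees(w).round(1),"norm",(w/np.pi).round(4),"rows>=",np.ceil(np.degrees(np.linalg.norm(w))/8.59))
def frame(yaw,lean=25.):
    return Ro.from_euler('zy',[np.radians(yaw),-np.radians(lean)]).as_matrix() if False else (Ro.from_euler('z',yaw,degrees=True)*Ro.from_euler('y',-lean,degrees=True)).as_matrix()
FLIP=np.diag([-1,1,-1.])   # tool x=-X, y=Y, z=-Z
E
python3 -m inch '[[[-0.0606,0.0777,-0.0043,0,0,0,0],[-0.0606,0.0777,-0.0043,0,0,0,0],[-0.0606,0.0777,-0.0043,0,0,0,0],[-0.0606,0.0777,-0.0043,0,0,0,0],[-0.0606,0.0777,-0.0043,0,0,0,0],[-0.0606,0.0777,-0.0043,0,0,0,0],[-0.0606,0.0777,-0.0043,0,0,0,0],[-0.0606,0.0777,-0.0043,0,0,0,0],[-0.0606,0.0777,-0.0043,0,0,0,0],[-0.0606,0.0777,-0.0043,0,0,0,0],[-0.0606,0.0777,-0.0043,0,0,0,0],[-0.0606,0.0777,-0.0043,0,0,0,0],[-0.0606,0.0777,-0.0043,0,0,0,0],[-0.0606,0.0777,-0.0043,0,0,0,0],[0,0,0,0,0,0.045,0],[0,0,0,0,0,0.045,0],[0,0,0,0,0,0.0315,0],[0,0,0,0,0,0,0]]]'
python3 - <<'E'
from h import *
st=get_state(); print(st)
plan([.442,.037,.25],FLIP)
cv2.imwrite("pics/c_w.png",grab_frame("wrist")); cv2.imwrite("pics/c_t.png",grab_frame("top"))
c=camera_info("wrist"); print(c)
E
```

```text
t: 1.95
eef_pos: [0.4423, 0.037, 0.2565]
ee_rot: [-3.142, -0.0, -3.141]
force: [0.8, -0.2, -1.0]
width: 0.0874
{'t': 1.95, 'q': array([ 5.30311542e-01, -5.46710212e-02, -4.18410315e-01, -1.54523120e-04,
       -1.20741837e+00, -2.10089428e+00]), 'qd': array([-0.0080111 , -0.00168563, -0.00110912,  0.00027869,  0.00126666,
        0.11949542]), 'joint_efforts': array([  0.202851  , -24.42952931,  29.08338368,   6.85448393,
        -0.08283738,  -1.52016722]), 'eef_pos': array([0.44225829, 0.03703681, 0.25649689]), 'ee_rot': array([-3.14153454e+00, -3.84771740e-04, -3.14143402e+00]), 'force': array([ 0.80097559, -0.18145941, -1.00057121]), 'moment': array([0.00565517, 0.01881514, 0.02293826]), 'width': 0.08738991400793228}
t 1.95 shift mm [ 0.3 -0.   6.5] norm [ 0.0005 -0.0001  0.013 ] rows>= 1.0 | rot deg [-0. -0.  0.] norm [-0.     -0.0001  0.0001] rows>= 1.0
{'vertical_fov': 70.48400289495974, 'cx': 275.86244145598204, 'cy': 208.2635154730296, 'k1': -0.00424999054784709, 'R': array([[-4.35984023e-03,  9.99990455e-01,  2.84550683e-04],
       [ 9.62874865e-01,  4.12121494e-03,  2.69916671e-01],
       [ 2.69912922e-01,  1.45078026e-03, -9.62883643e-01]]), 't': array([-0.03553269, -0.46773715,  0.29845657])}
```

View pics/c_w.png

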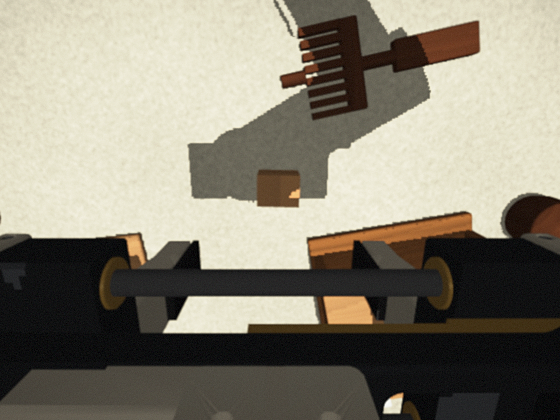

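```bash
python3 - <<'E'
from h import *
crop(cv2.imread("pics/c_w.png"),180,120,340,230,5,"c_w2")
E
```

```text
(no output)
```

View pics/c_w2.png

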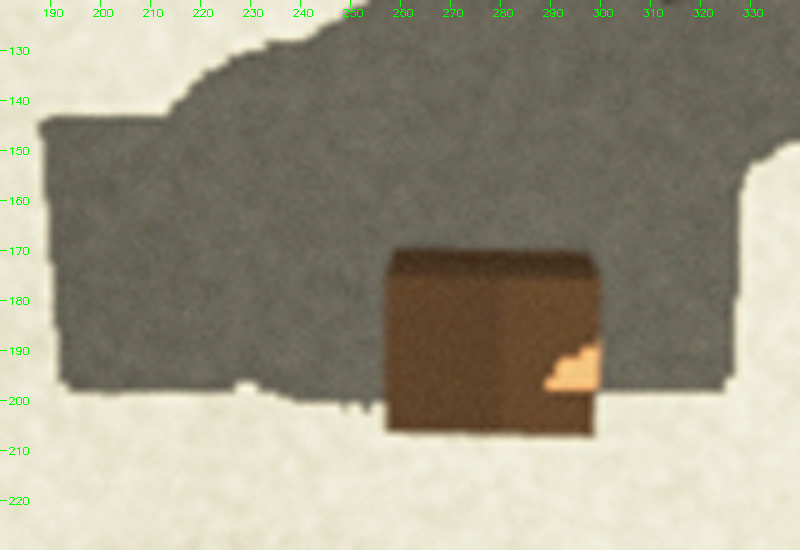

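```bash
python3 - <<'E'
from h import *
c=camera_info("wrist")
for p in [(257,175.5),(300,175.5),(298.5,207),(257,206.3)]: print(onz(c,*p,.075).round(4))
E
```

```text
[0.4256 0.0157 0.075 ]
[0.4254 0.0651 0.075 ]
[0.4629 0.0643 0.075 ]
[0.4623 0.0152 0.075 ]
```

```bash
python3 -m inch '[[[-0.0024,0.005,0.08,0,0,0,0],[0,0,0.08,0,0,0,0],[0,0,0.08,0,0,0,0],[0,0,0.08,0,0,0,0],[0,0,0.08,0,0,0,0],[0,0,0.043,0,0,0,0],[0,0,0,0,0,0,0],[0,0,0,0,0,0,0.5],[0,0,0,0,0,0,0.5],[0,0,0,0,0,0,0.5],[0,0,0,0,0,0,0.5],[0,0,0,0,0,0,0.5]]]' 45
```

```text
t: 3.25
eef_pos: [0.444, 0.0396, 0.0359]
ee_rot: [3.141, 0.001, -3.14]
force: [-0.2, -0.2, 0.5]
width: 0.0532
```

```bash
python3 -m inch '[[[0,0,0,0,0,0,0.7],[0,0,0,0,0,0,0.7],[0,0,0,0,0,0,0.7],[0,0,0,0,0,0,0.7]]]' 45; python3 -m inch '[[[0,0,-0.05,0,0,0,0.7],[0,0,-0.08,0,0,0,0.7],[0,0,-0.1,0,0,0,0.7],[0,0,-0.1,0,0,0,0.7],[0,0,-0.1,0,0,0,0.7],[0,0,-0.05,0,0,0,0.7],[0,0,0,0,0,0,0.7]]]'
python3 - <<'E'
from h import *
g=np.array([.6028,.1611,.1286]); F=frame(10.); 
def G(x,y,z): return g+F@np.array([x,y,z])/1e3
print("gap",G(0,115,0))
# TCP for prop nose height h, prop centre x: TCP is 35.5 above nose
for x,h in [(0,120),(0,45)]: 
    print(G(x,115,h+35.5)); plan(G(x,115,h+35.5),F@FLIP)
E
```

```text
t: 3.65
eef_pos: [0.444, 0.0395, 0.0357]
ee_rot: [3.141, 0.001, -3.14]
force: [-1.7, 0.8, 7.0]
width: 0.0499
t: 4.35
eef_pos: [0.4453, 0.0399, 0.2792]
ee_rot: [3.139, 0.007, -3.14]
force: [-0.4, -0.3, -2.1]
width: 0.05
gap [0.58283046 0.27435289 0.1286    ]
[0.51811171 0.26294123 0.26953086]
t 4.35 shift mm [-73.1 222.9  10.9] norm [-0.1462  0.4458  0.0217] rows>= 5.0 | rot deg [ -2.  -24.5  -9.8] norm [-0.0113 -0.1363 -0.0544] rows>= 4.0
[0.54932654 0.26844525 0.20155778]
t 4.35 shift mm [-103.8  228.2   79.1] norm [-0.2077  0.4563  0.1581] rows>= 6.0 | rot deg [ -2.  -24.5  -9.8] norm [-0.0113 -0.1363 -0.0544] rows>= 4.0
```

```bash
python3 - <<'E'
from h import *
g=np.array([.6028,.1611,.1286]); F=frame(10.); 
p=g+F@np.array([50,90,185])/1e3; print(p); plan(p,F@FLIP)
E
```

```text
[0.55480203 0.24402506 0.31739785]
t 4.35 shift mm [-110.1  204.1  -36.8] norm [-0.2201  0.4081 -0.0736] rows>= 5.0 | rot deg [ -2.  -24.5  -9.8] norm [-0.0113 -0.1363 -0.0544] rows>= 4.0
```

```bash
python3 -m inch '[[[-0.0367,0.068,-0.0123,0,0,0,0.7],[-0.0367,0.068,-0.0123,0,0,0,0.7],[-0.0367,0.068,-0.0123,0,0,0,0.7],[-0.0367,0.068,-0.0123,0,0,0,0.7],[-0.0367,0.068,-0.0123,0,0,0,0.7],[-0.0367,0.068,-0.0123,0,0,0,0.7],[0,0,0,-0.0028,-0.0341,-0.0136,0.7],[0,0,0,-0.0028,-0.0341,-0.0136,0.7],[0,0,0,-0.0028,-0.0341,-0.0136,0.7],[0,0,0,-0.0028,-0.0341,-0.0136,0.7],[0,0,0,0,0,0,0.7],[0,0,0,0,0,0,0.7]]]'
python3 - <<'E'
from h import *
g=np.array([.6028,.1611,.1286]); F=frame(10.); 
p=g+F@np.array([50,90,185])/1e3; plan(p,F@FLIP); print(get_state()['q'])
w=grab_frame("wrist"); c=camera_info("wrist")
import pickle; pickle.dump(c,open("d_c.pkl","wb"))
cv2.imwrite("pics/d_w.png",w); crop(w,60,20,420,240,2,"d_w2")
for y in (-62,165):
  for x in (-63,63): print(x,y,proj(c,g+F@np.array([x,y,0])/1e3).round(1))
E
```

```text
t: 5.55
eef_pos: [0.5522, 0.2425, 0.3105]
ee_rot: [-3.138, 0.427, -2.965]
force: [0.2, -0.7, -0.4]
width: 0.0497
t 5.55 shift mm [-5.4  1.  -5.1] norm [-0.0109  0.0019 -0.0101] rows>= 1.0 | rot deg [-0.2 -0.5  0.1] norm [-0.0009 -0.003   0.0006] rows>= 1.0
[ 0.90059283 -0.04930504 -0.51994308  0.39129645 -0.81341585 -2.52547013]
-63 -62 [133.4  90.9]
63 -62 [146.7 205.1]
-63 165 [346.1  91. ]
63 165 [339.4 205.3]
```

View pics/d_w.png

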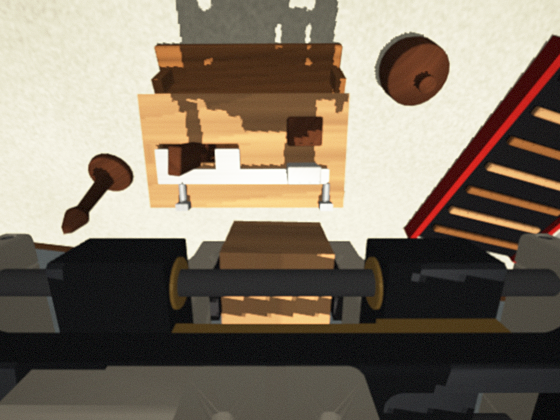

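```bash
python3 - <<'E'
from h import *
w=cv2.imread("pics/d_w.png"); crop(w,130,80,250,220,6,"d1"); crop(w,240,80,360,220,6,"d2")
E
```

```text
(no output)
```

View pics/d1.png

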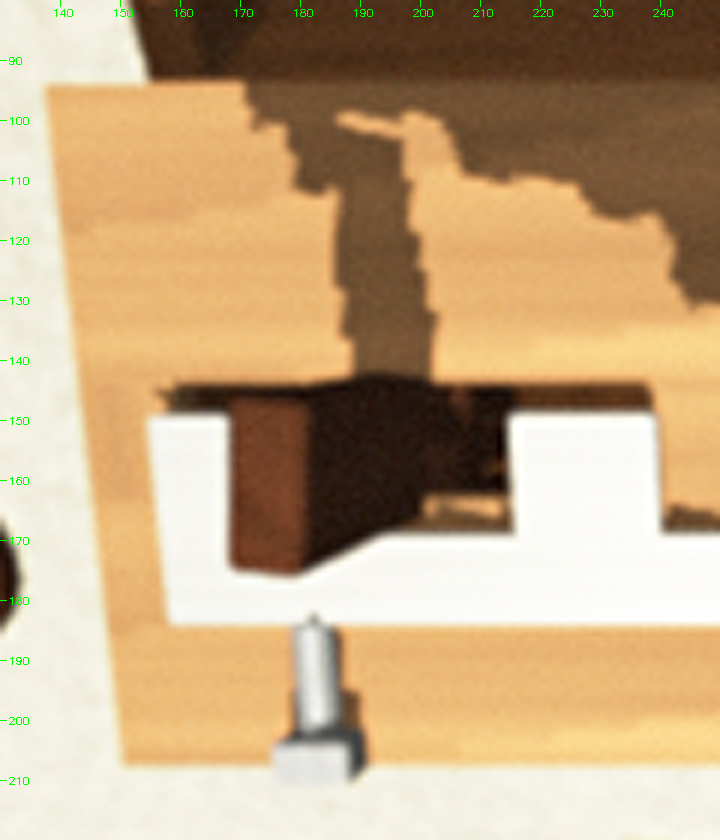

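View pics/d2.png

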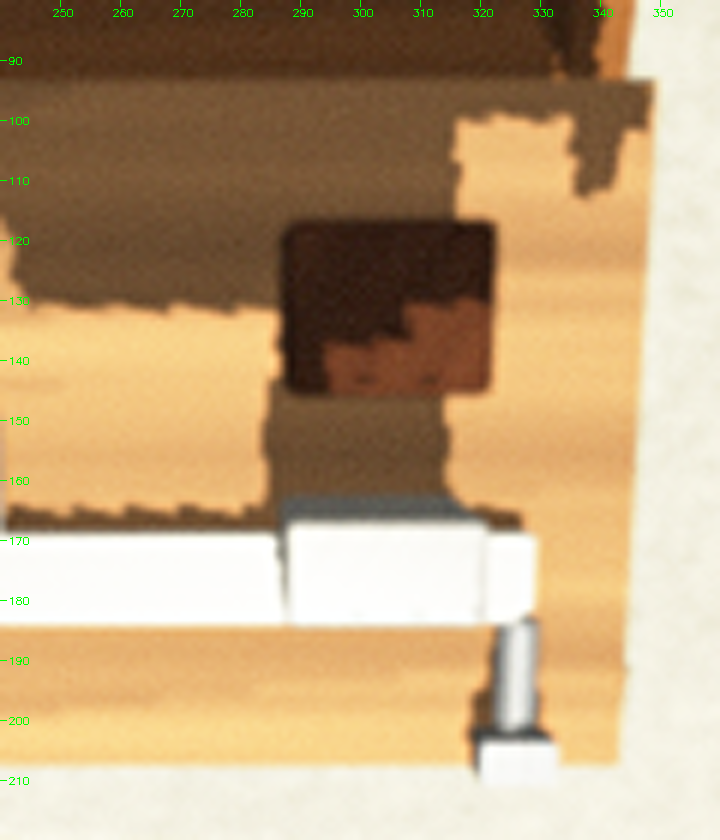

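```bash
python3 - <<'E'
from h import *
import pickle
c=pickle.load(open("d_c.pkl","rb"))
px=dict(a=(137.5,94.3),b=(150.3,207.6),d=(348.8,93.2),e=(342.8,207.2)) # (-,-62),(+,-62),(-,165),(+,165)
for yaw in (10.,10.5):
  F=frame(yaw)
  for g0 in ([.6028,.1611,.1286],[.6028,.1611,.1266],[.6028,.1611,.1306]):
    g=np.array(g0); 
    print(yaw,g0[2],{k:(F.T@(onplane(c,*p,g,F[:,2])-g)*1e3).round(1)[:2].tolist() for k,p in px.items()})
g=np.array([.6028,.1611,.1286]);F=frame(10.)
L=lambda p,z:(F.T@(onplane(c,*p,g+F[:,2]*z/1e3,F[:,2])-g)*1e3).round(1)
print("stop top",[L(p,40).tolist() for p in [(288,117),(322.3,117),(321.8,145.5),(288,145.5)]])
print("lug top",[L(p,41).tolist() for p in [(288,167),(320.5,167),(320,184),(288,184)]])
print("handle top",[L(p,83).tolist() for p in [(168.5,147.5),(181,147.5),(180,176),(168.3,175)]])
print("slot lower edge",[L(p,0).tolist() for p in [(160,144),(238.5,144)]], "keeper", [L(p,8).tolist() for p in [(155,149),(168,149),(214.5,149),(239,149),(158,184),(329,184)]])
E
```

```text
10.0 0.1286 {'a': [-59.6, -58.0], 'b': [66.0, -58.0], 'd': [-60.8, 168.0], 'e': [65.3, 169.1]}
10.0 0.1266 {'a': [-58.9, -58.8], 'b': [67.4, -58.8], 'd': [-60.1, 168.4], 'e': [66.6, 169.5]}
10.0 0.1306 {'a': [-60.3, -57.2], 'b': [64.7, -57.2], 'd': [-61.4, 167.6], 'e': [63.9, 168.7]}
10.5 0.1286 {'a': [-60.1, -57.6], 'b': [65.6, -58.7], 'd': [-59.4, 168.3], 'e': [66.4, 168.4]}
10.5 0.1266 {'a': [-59.4, -58.4], 'b': [66.9, -59.5], 'd': [-58.7, 168.7], 'e': [67.8, 168.8]}
10.5 0.1306 {'a': [-60.7, -56.8], 'b': [64.3, -57.9], 'd': [-60.0, 167.9], 'e': [65.1, 168.0]}
stop top [[-35.1, 101.8, 40.0], [-35.1, 134.8, 40.0], [-8.3, 135.4, 40.0], [-8.2, 102.1, 40.0]]
lug top [[12.8, 102.4, 41.0], [12.7, 134.8, 41.0], [29.9, 135.0, 41.0], [30.0, 102.5, 41.0]]
handle top [[-9.0, -0.4, 83.0], [-9.0, 10.2, 83.0], [15.2, 7.3, 83.0], [14.4, -2.8, 83.0]]
slot lower edge [[-7.5, -39.1, 0.0], [-7.5, 48.5, 0.0]] keeper [[-2.6, -42.1, 8.0], [-2.6, -27.8, 8.0], [-2.6, 23.1, 8.0], [-2.6, 49.9, 8.0], [36.3, -42.8, 8.0], [36.1, 150.1, 8.0]]
```

```bash
cat >> h.py <<'E'
YG=10.3; F=frame(YG)
g=np.array([.6028,.1611,.1283])+frame(10.)@np.array([2.5,3.6,0])/1e3
def G(x,y,z): return g+F@np.array([x,y,z])/1e3
def inG():
    st=get_state(); R0=Ro.from_euler('xyz',st['ee_rot']).as_matrix()
    print("t",round(st['t'],2),"TCP in guard mm",(F.T@(st['eef_pos']-g)*1e3).round(1),"rot err deg",np.degrees(Ro.from_matrix((F@FLIP).T@R0).as_rotvec()).round(2),"f guard",(F.T@st['force']).round(1),"w",round(st['width'],4))
E
python3 - <<'E'
from h import *
print(g); inG(); plan(G(0,115,35.7+60),F@FLIP)
E
```

```text
[0.60440621 0.16503875 0.12935655]
t 5.6 TCP in guard mm [ 44.4  86.4 180.7] rot err deg [0.23 0.44 0.24] f guard [ 0.4  0.4 -0.5] w 0.05
t 5.6 shift mm [43.9 28.7 85.3] norm [0.0878 0.0574 0.1705] rows>= 3.0 | rot deg [-0.2 -0.4 -0.2] norm [-0.0013 -0.0025 -0.0013] rows>= 1.0
```

```bash
python3 -m inch '[[[0.0293,0.0191,0.0568,-0.0013,-0.0025,-0.0013,0.7],[0.0293,0.0191,0.0568,0,0,0,0.7],[0.0293,0.0191,0.0568,0,0,0,0.7],[0,0,0,0,0,0,0.7],[0,0,0,0,0,0,0.7]]]'
python3 - <<'E'
from h import *
inG(); plan(G(0,115,35.7+42),F@FLIP)
t=grab_frame("top");s=grab_frame("scene"); crop(t,140,130,260,230,5,"e_t");crop(s,300,200,400,300,6,"e_s"); cv2.imwrite("pics/e_w.png",grab_frame("wrist"))
E
```

```text
t: 6.1
eef_pos: [0.5457, 0.2713, 0.2166]
ee_rot: [-3.14, 0.437, -2.962]
force: [0.1, -0.2, -1.4]
width: 0.0496
t 6.1 TCP in guard mm [  1.7 115.   95.4] rot err deg [ 0.07 -0.02  0.01] f guard [-0.5 -0.2 -1.3] w 0.0496
t 6.1 shift mm [ 1.7 -0.  17.7] norm [ 0.0034 -0.      0.0355] rows>= 1.0 | rot deg [-0.1  0.  -0. ] norm [-0.0004  0.0001 -0.0001] rows>= 1.0
```

View pics/e_s.png

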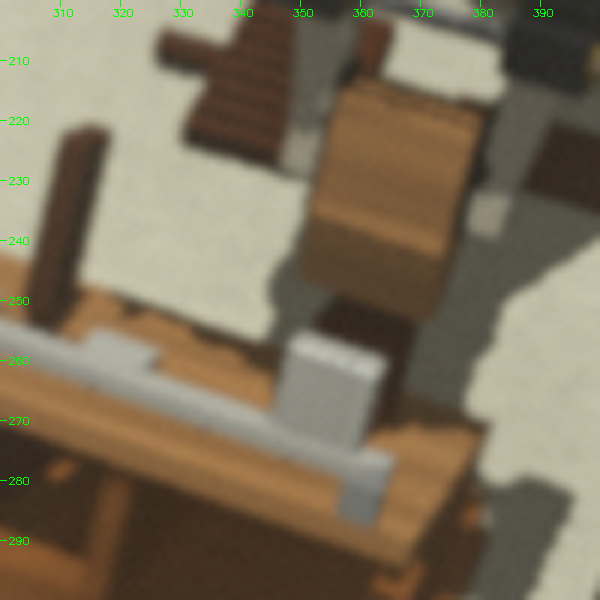

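View pics/e_w.png

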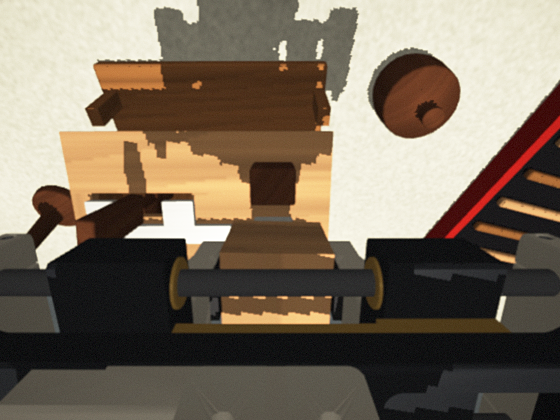

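```bash
python3 -m inch '[[[0.0014,0,0.02,0,0,0,0.7],[0.0014,0,0.0155,0,0,0,0.7],[0,0,0.006,0,0,0,0.7],[0,0,0,0,0,0,0.7]]]' 55
python3 - <<'E'
from h import *
inG()
E
```

```text
t: 6.65
eef_pos: [0.5519, 0.2717, 0.196]
ee_rot: [-3.14, 0.436, -2.962]
force: [-0.2, 0.3, -0.5]
width: 0.0499
t 6.65 TCP in guard mm [ -1.3 114.3  74.2] rot err deg [0.07 0.   0.01] f guard [-0.4  0.4 -0.4] w 0.0499
```

```bash
python3 -m inch '[[[-0.0018,0.0006,0.0057,0,0,0,0.7],[-0.0018,0.0006,0.0057,0,0,0,0.7],[-0.0018,0,0.0057,0,0,0,0.7],[0,0,0,0,0,0,0.7]]]' 55
python3 - <<'E'
from h import *
inG()
s=grab_frame("scene"); crop(s,300,200,400,300,6,"f_s")
E
```

```text
t: 7.05
eef_pos: [0.5577, 0.2738, 0.1897]
ee_rot: [-3.141, 0.437, -2.962]
force: [-3.2, 0.4, -2.5]
width: 0.0496
t 7.05 TCP in guard mm [  1.5 115.4  65.9] rot err deg [ 0.02 -0.01 -0.01] f guard [-3.9  1.  -1. ] w 0.0496
```

View pics/f_s.png

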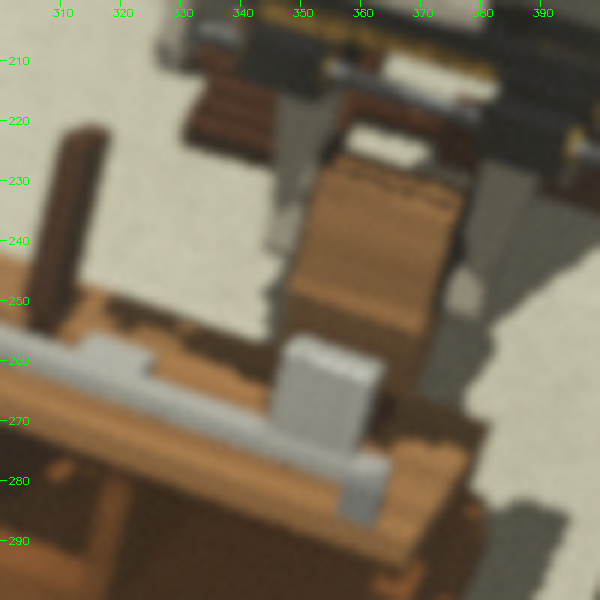

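```bash
python3 -m inch '[[[-0.0027,0,0.0068,0,0,0,0.7],[-0.0027,0,0.0068,0,0,0,0.7],[-0.0027,0,0.0068,0,0,0,0.7],[0,0,0,0,0,0,0.7]]]' 55
python3 - <<'E'
from h import *
inG()
E
```

```text
t: 7.5
eef_pos: [0.5656, 0.2753, 0.1822]
ee_rot: [-3.141, 0.437, -2.962]
force: [-3.9, 0.8, -2.2]
width: 0.0496
t 7.5 TCP in guard mm [  5.6 115.4  55.7] rot err deg [ 0.02 -0.02 -0.01] f guard [-4.3  1.5 -0.4] w 0.0496
```

```bash
python3 -m inch '[[[-0.0028,0,0.0068,0,0,0,0.7],[-0.0028,0,0.0068,0,0,0,0.7],[-0.0028,0,0.0068,0,0,0,0.7],[0,0,0,0,0,0,0.7]]]' 55
python3 - <<'E'
from h import *
inG()
E
python3 -m inch '[[[0,0,0.006,0,0,0,0.7],[0,0,0.006,0,0,0,0.7],[0,0,0,0,0,0,0.7]]]' 55
python3 - <<'E'
from h import *
inG()
E
```

```text
t: 7.9
eef_pos: [0.5734, 0.2767, 0.1746]
ee_rot: [-3.141, 0.436, -2.962]
force: [-5.7, 0.8, -3.6]
width: 0.0497
t 7.9 TCP in guard mm [  9.6 115.4  45.5] rot err deg [ 0.02 -0.01 -0.01] f guard [-6.5  1.8 -1. ] w 0.0497
t: 8.2
eef_pos: [0.5757, 0.2769, 0.169]
ee_rot: [-3.141, 0.436, -2.962]
force: [-3.9, -0.1, -4.5]
width: 0.0496
t 8.2 TCP in guard mm [  9.3 115.1  39.4] rot err deg [ 0.04  0.01 -0.01] f guard [-5.4  0.6 -2.5] w 0.0496
```

```bash
python3 -m inch '[[[0,0,0.004,0,0,0,0.7],[0,0,0.004,0,0,0,0.7],[0,0,0,0,0,0,0.7]]]' 55
python3 - <<'E'
from h import *
inG()
E
python3 -m inch '[[[0,0,0.004,0,0,0,0.7],[0,0,0,0,0,0,0.7]]]' 55
python3 - <<'E'
from h import *
inG()
s=grab_frame("scene"); crop(s,300,200,400,300,6,"g_s")
E
```

```text
t: 8.5
eef_pos: [0.5775, 0.2772, 0.1675]
ee_rot: [3.141, 0.439, -2.962]
force: [-16.6, -3.8, 11.9]
width: 0.0496
t 8.5 TCP in guard mm [ 10.3 115.2  37.3] rot err deg [ 0.   -0.13  0.02] f guard [-10.4  -0.8  18. ] w 0.0496
t: 8.7
eef_pos: [0.5787, 0.2775, 0.1676]
ee_rot: [3.141, 0.441, -2.963]
force: [-26.7, -7.6, 26.1]
width: 0.0496
t 8.7 TCP in guard mm [ 11.4 115.2  36.9] rot err deg [-0.03 -0.27  0.05] f guard [-14.   -2.7  35.3] w 0.0496
```

View pics/g_s.png

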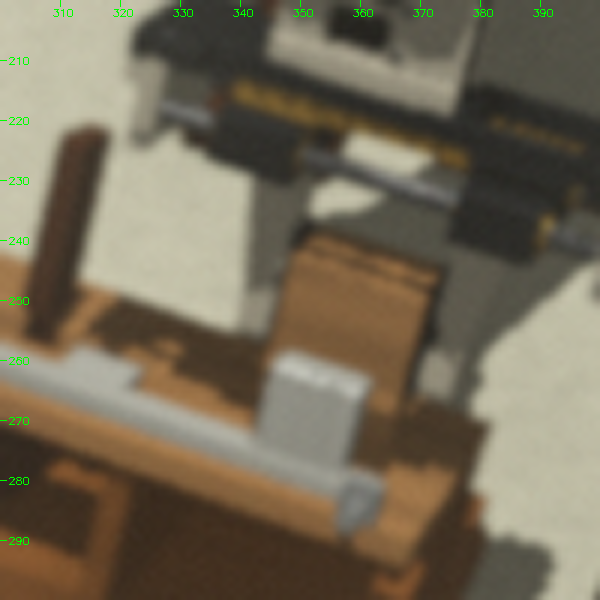

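```bash
python3 -m inch '[[[0.001,0,-0.003,0,0,0,0.7],[0.001,0,-0.0015,0,0,0,0.7],[0,0,0,0,0,0,0.7]]]' 55
python3 - <<'E'
from h import *
inG()
E
```

```text
t: 9.05
eef_pos: [0.5768, 0.2771, 0.1669]
ee_rot: [-3.142, 0.438, -2.962]
force: [-11.5, -3.7, 8.7]
width: 0.05
t 9.05 TCP in guard mm [  9.4 115.2  37. ] rot err deg [ 0.01 -0.1   0.02] f guard [-7.2 -1.6 13. ] w 0.05
```

Still pressed with 13 N, x back at 9.4. Now release.

```bash
python3 -m inch '[[[0,0,0,0,0,0,0.45],[0,0,0,0,0,0,0.35],[0,0,0,0,0,0,0.2],[0,0,0,0,0,0,0.1],[0,0,0,0,0,0,0],[0,0,0,0,0,0,0]]]' 55
python3 - <<'E'
from h import *
inG()
s=grab_frame("scene"); crop(s,300,200,400,300,6,"h_s")
E
```

```text
t: 9.65
eef_pos: [0.5769, 0.2775, 0.166]
ee_rot: [3.142, 0.437, -2.962]
force: [-0.2, 0.4, -0.7]
width: 0.0835
t 9.65 TCP in guard mm [  9.2 115.5  36.1] rot err deg [ 0.   -0.05  0.01] f guard [-0.4  0.4 -0.6] w 0.0835
```

View pics/h_s.png

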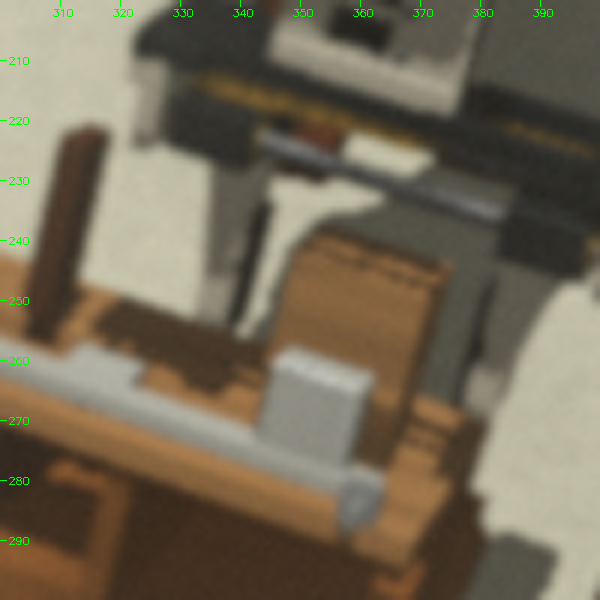

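```bash
python3 -m inch '[[[0,0,-0.04,0,0,0,0],[0,0,-0.08,0,0,0,0],[0,0,-0.1,0,0,0,0],[0,0,-0.09,0,0,0,0],[-0.041,-0.075,0,0,0,0,0],[-0.041,-0.075,0,0,0,0,0],[0,0,0,0,0,0,0],[0,0,0,0,0,0,0]]]'
python3 - <<'E'
from h import *
inG(); 
import pickle
w=grab_frame("wrist"); c=camera_info("wrist"); pickle.dump(c,open("i_c.pkl","wb"))
cv2.imwrite("pics/i_w.png",w); crop(w,180,80,320,220,5,"i1"); crop(w,290,80,420,220,4,"i2")
print(get_state()['q'])
E
```

```text
t: 10.5
eef_pos: [0.5625, 0.1976, 0.3239]
ee_rot: [3.141, 0.437, -2.964]
force: [-0.1, 0.5, -0.3]
width: 0.0874
t 10.5 TCP in guard mm [ 50.1  39.6 191.3] rot err deg [ 0.04 -0.07  0.13] f guard [-0.1  0.5 -0.3] w 0.0874
[ 0.81933796 -0.08144299 -0.51090558  0.35503228 -0.81542843 -2.41407411]
```

View pics/i_w.png

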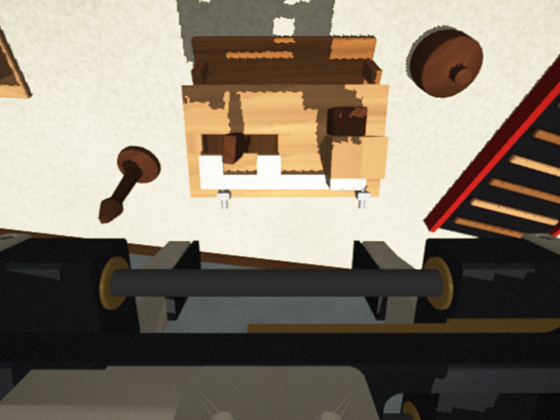

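View pics/i1.png

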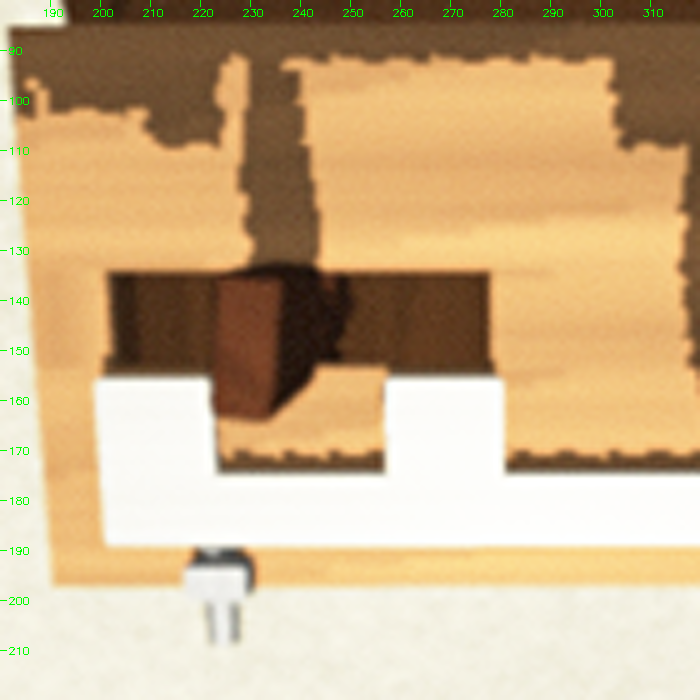

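View pics/i2.png

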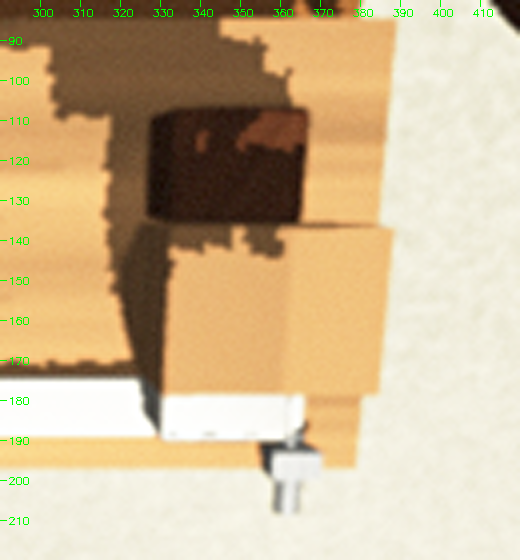

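```bash
python3 - <<'E'
from h import *
import pickle
c=pickle.load(open("i_c.pkl","rb"))
L=lambda p,z:(F.T@(onplane(c,*p,g+F[:,2]*z/1e3,F[:,2])-g)*1e3).round(1)
print("corners",[L(p,0).tolist() for p in [(182.3,85.5),(191,197),(389,85),(379.5,197)]])
print("slot",[L(p,0).tolist() for p in [(201.5,134.5),(278,134.5),(279,155)]])
print("keeper",[L(p,8).tolist() for p in [(199,155.5),(222,155.5),(257,155.5),(281,155.5),(201,189.3)]])
hs=np.array([L(p,83) for p in [(223.3,136),(236,136),(233,164.2),(222.3,163)]]); print("handle",hs.tolist(),hs.mean(0))
print("prop top",[L(p,75).tolist() for p in [(332,136),(392.5,137),(384,178),(330.5,178)]])
print("lug",[L(p,41).tolist() for p in [(330,178.5),(366,178.5),(364,189.5),(330,190)]])
E
```

```text
corners [[-64.8, -61.4, -0.0], [60.2, -61.6, 0.0], [-65.1, 164.1, 0.0], [60.4, 165.4, -0.0]]
slot [[-12.8, -43.9, 0.0], [-12.7, 43.1, 0.0], [10.3, 44.3, 0.0]]
keeper [[10.0, -46.4, 8.0], [10.0, -20.3, 8.0], [10.1, 19.3, 8.0], [10.1, 46.5, 8.0], [49.1, -46.8, 8.0]]
handle [[-14.1, -4.9, 83.0], [-14.1, 6.1, 83.0], [10.3, 2.6, 83.0], [9.3, -6.9, 83.0]] [-2.15  -0.775 83.   ]
prop top [[-13.7, 90.9, 75.0], [-12.8, 145.1, 75.0], [24.2, 141.1, 75.0], [24.2, 91.4, 75.0]]
lug [[30.7, 97.2, 41.0], [30.7, 134.8, 41.0], [42.4, 133.6, 41.0], [42.9, 97.8, 41.0]]
```

```bash
python3 -m inch '[[[0,0,0,0,0,-0.046,0],[0,0,0,0,0,-0.046,0],[0,0,0,0,0,-0.046,0],[0,0,0,0,0,-0.046,0],[0,0,0,0,0,-0.046,0],[0,0,0,0,0,-0.046,0],[0,0,0,0,0,-0.046,0],[0,0,0,0,0,-0.046,0],[0,0,0,0,0,-0.046,0],[0,0,0,0,0,-0.046,0],[0,0,0,0,0,-0.046,0],[0,0,0,0,0,-0.046,0],[0,0,0,0,0,-0.046,0],[0,0,0,0,0,-0.046,0],[0,0,0,0,0,-0.046,0],[0,0,0,0,0,-0.046,0],[0,0,0,0,0,-0.046,0],[0,0,0,0,0,-0.046,0],[0,0,0,0,0,-0.046,0],[0,0,0,0,0,-0.046,0]]]'
python3 - <<'E'
from h import *
RZ=Ro.from_euler('z',-6.5,degrees=True).as_matrix(); T=F@RZ@np.diag([1,-1,-1.])
plan(G(-45,0,191),T); print(get_state()['q'])
E
```

```text
t: 12.55
eef_pos: [0.5615, 0.1993, 0.323]
ee_rot: [-3.03, -0.423, -0.088]
force: [-0.1, 0.1, 0.5]
width: 0.0874
t 12.55 shift mm [-81.4  62.9  -0.2] norm [-0.1628  0.1257 -0.0005] rows>= 3.0 | rot deg [ 0.   0.  -7.5] norm [ 0.0001  0.     -0.0416] rows>= 1.0
[ 0.82171009 -0.08110039 -0.5114226   0.35518916 -0.81544221  0.48227375]
```

```bash
python3 -m inch '[[[-0.0543,0.0419,0,0,0,0,0],[-0.0543,0.0419,0,0,0,0,0],[-0.0543,0.0419,0,0,0,0,0],[0,0,0,0,0,-0.0416,0],[0,0,0,0,0,0,0],[0,0,0,0,0,0,0]]]'
python3 - <<'E'
from h import *
RZ=Ro.from_euler('z',-6.5,degrees=True).as_matrix(); T=F@RZ@np.diag([1,-1,-1.])
inG();plan(G(-45,0,191),T); print(get_state()['qd'].round(3))
import pickle
w=grab_frame("wrist"); c=camera_info("wrist"); pickle.dump(c,open("j_c.pkl","wb"))
cv2.imwrite("pics/j_w.png",w); crop(w,190,100,350,220,5,"j1")
E
```

```text
t: 13.15
eef_pos: [0.4853, 0.1441, 0.284]
ee_rot: [-3.084, -0.434, 0.044]
force: [-0.1, 0.1, 0.6]
width: 0.0875
t 13.15 TCP in guard mm [-44.3   0.7 191.3] rot err deg [ 1.1000e-01 -5.0000e-02 -1.7296e+02] f guard [0.2 0.1 0.6] w 0.0875
t 13.15 shift mm [-0.6  0.8  0.3] norm [-0.0013  0.0016  0.0005] rows>= 1.0 | rot deg [-0.  -0.1 -0.5] norm [-0.0002 -0.0004 -0.003 ] rows>= 1.0
[-0.008  0.013  0.013 -0.003 -0.001 -0.003]
```

View pics/j_w.png

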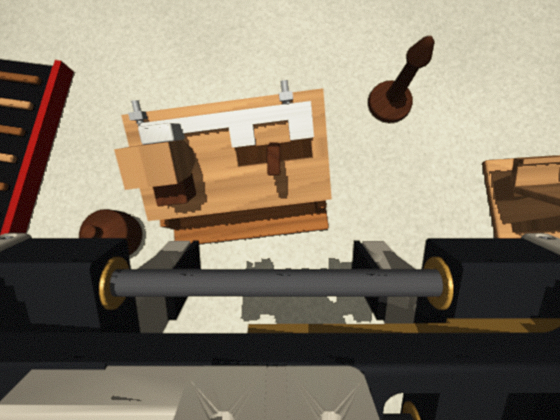

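View pics/j1.png

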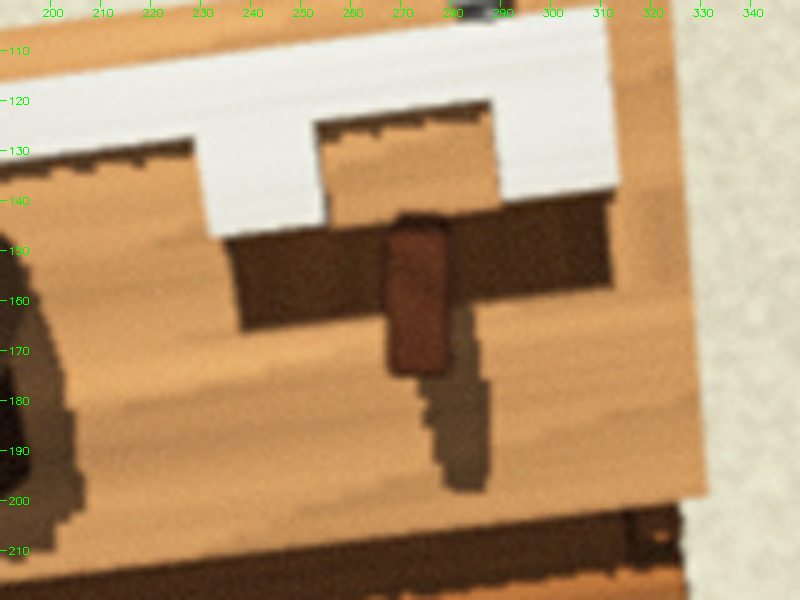

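```bash
python3 - <<'E'
from h import *
import pickle
c=pickle.load(open("j_c.pkl","rb"))
L=lambda p,z:(F.T@(onplane(c,*p,g+F[:,2]*z/1e3,F[:,2])-g)*1e3).round(1)
hs=np.array([L(p,83) for p in [(267.3,146.8),(279.3,146.8),(278.8,175.2),(267.8,175.2)]]); print("handle",hs.tolist(),hs.mean(0))
print("slot lower edge",[L(p,0).tolist() for p in [(238,166.3),(312,157.5)]],"upper y corner",[L(p,0).tolist() for p in [(235.5,147.8),(311,138)]])
print("keeper",[L(p,8).tolist() for p in [(231.5,147.5),(254.5,145),(290,140.5),(314,138)]])
print("board corners",[L(p,0).tolist() for p in [(331,199.5),(325,89.5),(123,115)]])
E
```

```text
handle [[10.4, 2.1, 83.0], [9.2, -8.3, 83.0], [-15.7, -4.9, 83.0], [-14.5, 4.9, 83.0]] [-2.65 -1.55 83.  ]
slot lower edge [[-12.9, 42.1, -0.0], [-13.3, -44.8, -0.0]] upper y corner [[8.5, 41.7, -0.0], [8.8, -45.6, -0.0]]
keeper [[9.8, 45.0, 8.0], [9.4, 18.9, 8.0], [9.4, -21.2, 8.0], [8.9, -48.1, 8.0]]
board corners [[-66.1, -63.0, -0.0], [58.5, -65.6, -0.0], [59.8, 161.2, -0.0]]
```

```bash
cat >> h.py <<'E'
g=g+F@np.array([-2.0,-1.0,0])/1e3
def TW(a): return F@Ro.from_euler('z',a,degrees=True).as_matrix()@np.diag([1,-1,-1.])
E
python3 - <<'E'
from h import *
inG();plan(G(-.4,-.2,120),TW(-7))
E
```

```text
t 13.2 TCP in guard mm [-42.1   1.7 191.2] rot err deg [ 1.0000e-01 -3.0000e-02 -1.7295e+02] f guard [-0.6  0.8  0.8] w 0.0875
t 13.2 shift mm [41.6 -3.3 71.2] norm [ 0.0831 -0.0065  0.1424] rows>= 2.0 | rot deg [-0.  -0.1 -0.1] norm [-0.0001 -0.0003 -0.0003] rows>= 1.0
```

```bash
python3 -m inch '[[[0.0416,-0.0033,0.036,0,0,0,0],[0.0415,-0.0032,0.036,0,0,0,0],[0,0,0.035,0,0,0,0],[0,0,0.035,0,0,0,0],[0,0,0,0,0,0,0]]]'
python3 - <<'E'
from h import *
inG();plan(G(-.4,-.2,27),TW(-7))
E
```

```text
t: 13.7
eef_pos: [0.5522, 0.1531, 0.2341]
ee_rot: [-3.088, -0.43, 0.045]
force: [0.3, 0.1, -0.8]
width: 0.0876
t 13.7 TCP in guard mm [ -2.2  -1.4 117.6] rot err deg [  -0.29    0.26 -172.98] f guard [-0.1  0.1 -0.9] w 0.0876
t 13.7 shift mm [ 1.9 -1.7 90.5] norm [ 0.0038 -0.0034  0.1811] rows>= 2.0 | rot deg [ 0.2  0.2 -0. ] norm [ 0.001   0.001  -0.0001] rows>= 1.0
```

```bash
python3 -m inch '[[[0.001,-0.001,0.05,0,0,0,0],[0,0,0.05,0,0,0,0],[0,0,0.05,0,0,0,0],[0,0,0.028,0,0,0,0],[0,0,0,0,0,0,0]]]'
python3 - <<'E'
from h import *
inG();plan(G(-.4,-.2,27),TW(-7))
cv2.imwrite("pics/k_w.png",grab_frame("wrist"))
E
```

```text
t: 14.2
eef_pos: [0.5896, 0.1602, 0.1551]
ee_rot: [-3.088, -0.431, 0.046]
force: [-0.7, 0.0, 1.0]
width: 0.0874
t 14.2 TCP in guard mm [-1.1 -1.1 29.8] rot err deg [-1.4000e-01  2.0000e-01 -1.7304e+02] f guard [-0.2  0.2  1.2] w 0.0874
t 14.2 shift mm [ 0.6 -1.   2.8] norm [ 0.0011 -0.002   0.0057] rows>= 1.0 | rot deg [0.1 0.1 0. ] norm [0.0008 0.0005 0.0002] rows>= 1.0
```

View pics/k_w.png

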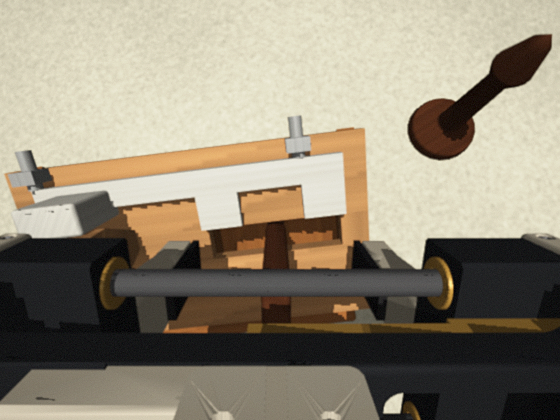

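```bash
python3 -m inch '[[[0.0005,-0.001,0.003,0,0,0,0.5],[0,0,0,0,0,0,0.95],[0,0,0,0,0,0,0.95],[0,0,0,0,0,0,0.95],[0,0,0,0,0,0,0.95],[0,0,0,0,0,0,0.95],[0,0,0,0,0,0,0.95],[0,0,0,0,0,0,0.95],[0,0,0,0,0,0,0.95],[0,0,0,0,0,0,0.95],[0,0,0,0,0,0,0.95],[0,0,0,0,0,0,0.95],[0,0,0,0,0,0,0.95],[0,0,0,0,0,0,0.95],[0,0,0,0,0,0,0.95],[0,0,0,0,0,0,0.95]]]' 25
python3 - <<'E'
from h import *
inG(); print(get_state()['moment'])
E
```

```text
t: 15.85
eef_pos: [0.5905, 0.1614, 0.1554]
ee_rot: [-3.086, -0.434, 0.047]
force: [-0.4, -0.5, -0.5]
width: 0.012
t 15.85 TCP in guard mm [-0.  -0.1 29.7] rot err deg [ 7.0000e-02  2.0000e-02 -1.7308e+02] f guard [-0.7 -0.4 -0.3] w 0.012
[-0.69998559  1.45997401 -0.13236592]
```

```bash
python3 -m inch '[[[0,0,-0.004,0,0,0,0.95],[0,0,-0.002,0,0,0,0.95],[0,0,0,0,0,0.025,0.95],[0,0,0,0,0,0.03,0.95],[0,0,0,0,0,0.03,0.95],[0,0,0,0,0,0,0.95]]]' 30
python3 - <<'E'
from h import *
inG(); print(get_state()['moment'].round(2))
E
```

```text
t: 16.45
eef_pos: [0.5892, 0.1611, 0.1582]
ee_rot: [-2.966, -0.403, -0.245]
force: [-0.5, -0.4, -0.7]
width: 0.0118
t 16.45 TCP in guard mm [-0.  -0.1 32.8] rot err deg [ 7.000e-02  0.000e+00 -1.577e+02] f guard [-0.8 -0.3 -0.4] w 0.0118
[-0.69  1.63 -0.2 ]
```

```bash
python3 -m inch '[[[0,0,0,0,0,0.0376,0.95],[0,0,0,0,0,0.0376,0.95],[0,0,0,0,0,0.0376,0.95],[0,0,0,0,0,0.0376,0.95],[0,0,0,0,0,0.0376,0.95]]]' 30
python3 - <<'E'
from h import *
inG(); print(get_state()['moment'].round(2))
E
python3 -m inch '[[[0,0,0,0,0,0.0376,0.95],[0,0,0,0,0,0.0376,0.95],[0,0,0,0,0,0.0376,0.95],[0,0,0,0,0,0.0376,0.95],[0,0,0,0,0,0.0376,0.95],[0,0,0,0,0,0,0.95]]]' 30
python3 - <<'E'
from h import *
inG(); st=get_state();print(st['moment'].round(2),st['q'].round(2))
s=grab_frame("scene");cv2.imwrite("pics/l_w.png",grab_frame("wrist")); crop(s,255,190,395,320,5,"l_s")
E
```

```text
t: 16.95
eef_pos: [0.5892, 0.1612, 0.1582]
ee_rot: [-2.771, -0.238, -0.845]
force: [0.1, -1.0, -0.7]
width: 0.0123
t 16.95 TCP in guard mm [-0.  -0.1 32.7] rot err deg [ 6.0000e-02 -2.0000e-02 -1.2384e+02] f guard [-0.3 -1.  -0.6] w 0.0123
[-0.62  1.73 -0.16]
t: 17.55
eef_pos: [0.5892, 0.1612, 0.1582]
ee_rot: [-2.704, -0.001, -1.389]
force: [1.2, 0.3, -0.6]
width: 0.0121
t 17.55 TCP in guard mm [ 0.1 -0.  32.8] rot err deg [ 4.000e-02 -4.000e-02 -9.015e+01] f guard [ 0.8  0.1 -1.1] w 0.0121
[-0.57  1.59 -0.16] [ 0.64  0.08 -0.83  0.65 -0.32 -1.05]
```

View pics/l_s.png

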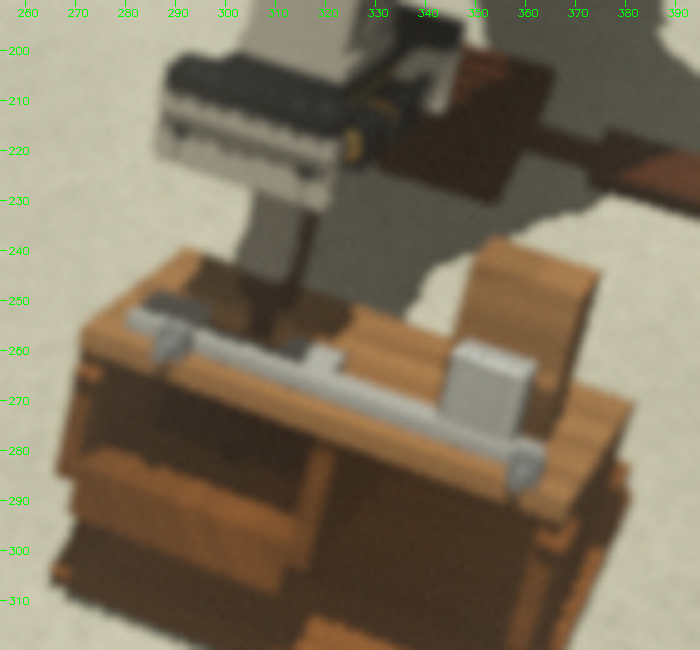

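View pics/l_w.png

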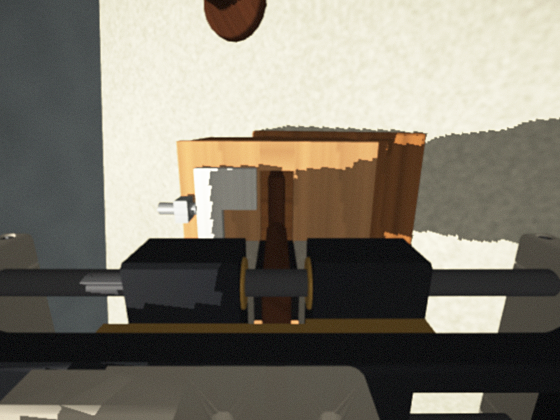

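```bash
python3 -m inch '[[[0,0,-0.01,0,0,0,0.95],[0,0,-0.02,0,0,0,0.95],[0,0,-0.01,0,0,0,0.95]]]' 30
python3 - <<'E'
from h import *
inG(); st=get_state();print(st['moment'].round(2),st['q'].round(2))
E
python3 -m inch '[[[0,0,-0.02,0,0,0,0.95],[0,0,-0.02,0,0,0,0.95],[0,0,-0.02,0,0,0,0.95]]]' 30
python3 - <<'E'
from h import *
inG(); st=get_state();print(st['moment'].round(2),st['q'].round(2))
E
```

```text
t: 17.95
eef_pos: [0.5809, 0.1601, 0.1773]
ee_rot: [-2.703, -0.001, -1.387]
force: [-0.1, -0.6, -0.4]
width: 0.0121
t 17.95 TCP in guard mm [ 0.5  0.3 53.6] rot err deg [ 5.000e-02 -1.100e-01 -9.022e+01] f guard [-0.4 -0.5 -0.3] w 0.0121
[-0.22  1.63  0.06] [ 0.68  0.05 -0.8   0.56 -0.39 -0.98]
t: 18.25
eef_pos: [0.5682, 0.1577, 0.2042]
ee_rot: [-2.704, -0.001, -1.388]
force: [0.4, 0.2, 0.1]
width: 0.0122
t 18.25 TCP in guard mm [ 0.2  0.3 83.4] rot err deg [ 4.000e-02 -8.000e-02 -9.019e+01] f guard [ 0.5  0.2 -0.1] w 0.0122
[-0.2   1.53  0.01] [ 0.71 -0.   -0.76  0.48 -0.48 -0.92]
```

```bash
python3 -m inch '[[[0,0,-0.04,0,0,0,0.95],[0,0,-0.05,0,0,0,0.95],[0,0,-0.06,0,0,0,0.95],[0,0,-0.05,0,0,0,0.95],[0,0,0,0,0,0,0.95]]]' 30
python3 - <<'E'
from h import *
inG(); st=get_state();print(st['moment'].round(2),st['q'].round(2))
s=grab_frame("scene");t=grab_frame("top");cv2.imwrite("pics/m_s.png",s);cv2.imwrite("pics/m_t.png",t)
crop(s,140,160,240,250,7,"m_s2"); crop(t,315,150,395,220,8,"m_t2")
E
```

```text
t: 18.75
eef_pos: [0.527, 0.151, 0.2987]
ee_rot: [-2.698, 0.002, -1.387]
force: [0.8, 1.1, -0.5]
width: 0.0122
t 18.75 TCP in guard mm [  2.3   1.  186.7] rot err deg [  0.14  -0.48 -90.14] f guard [ 0.7  1.  -0.8] w 0.0122
[-0.17  1.56  0.01] [ 0.8  -0.17 -0.64  0.37 -0.76 -0.84]
```

View pics/m_s.png

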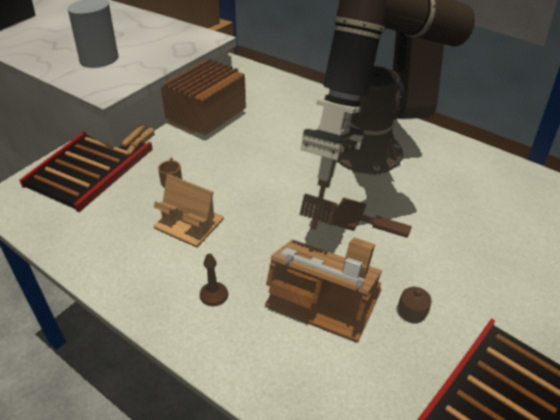

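View pics/m_t.png

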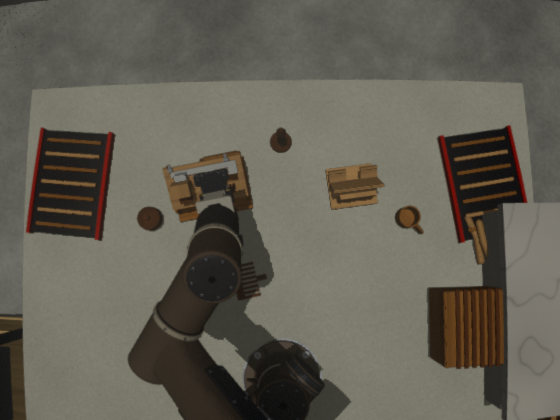

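View pics/m_t2.png

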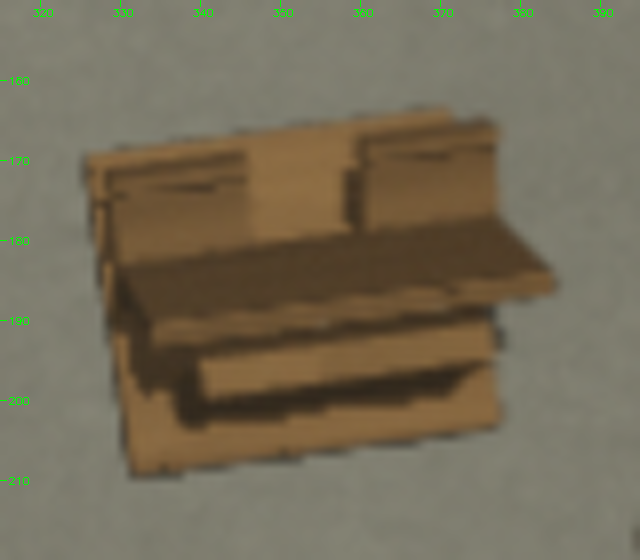

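View pics/m_s2.png

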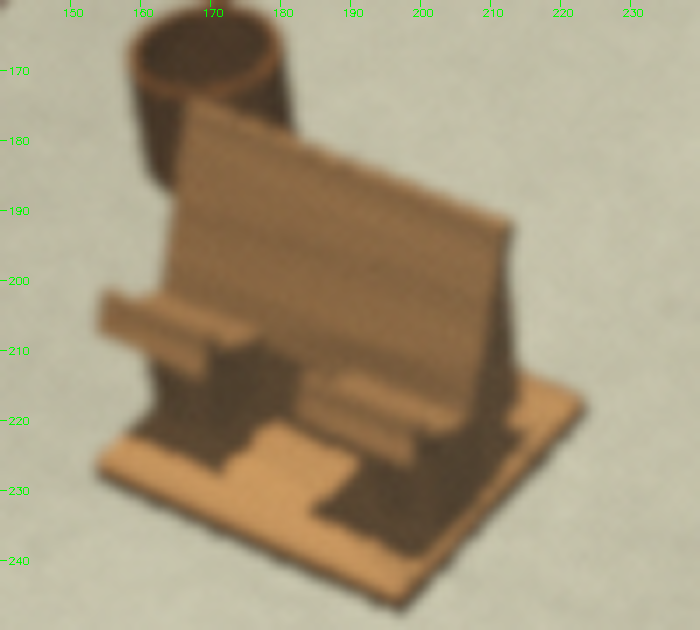

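```bash
python3 - <<'E'
from h import *
s=camera_info("scene"); t=camera_info("top")
def T(n,a,b):
    p,e=two(s,a,t,b); print(n,p.round(4),"gap",round(e*1e3,1)); return p
a=T("bot y+",(206.5,221.5),(330,183.5)); b=T("bot y-",(163,203),(377,178))
c=T("top y+",(212.3,192),(334,190)); d=T("top y-",(167,174),(384,184))
print("len",np.linalg.norm(a-b),np.linalg.norm(c-d),"mid bot",(a+b)/2,"mid top",(c+d)/2,"slope",((c+d)-(a+b))/2)
for v in (a-b,c-d): print("yaw",np.degrees(np.arctan2(-v[0],v[1])))
E
```

```text
bot y+ [ 0.5966 -0.1569  0.0505] gap 0.4
bot y- [ 0.6126 -0.3041  0.0497] gap 0.9
top y+ [ 0.5644 -0.1578  0.1306] gap 2.4
top y- [ 0.5809 -0.3057  0.131 ] gap 0.2
len 0.14802594397551708 0.14876771576482054 mid bot [ 0.60462014 -0.23048091  0.05008586] mid top [ 0.5726683  -0.23174739  0.13083947] slope [-0.03195184 -0.00126648  0.08075361]
yaw 6.214821247048674
yaw 6.355650288717227
```

```bash
cat >> h.py <<'E'
r0=np.array([.605,-.2295,.055]); YR=6.3; FR=frame(YR)
def Rs(x,y,z): return r0+FR@np.array([x,y,z])/1e3
TR=FR@Ro.from_euler('z',-90,degrees=True).as_matrix()@np.diag([1,-1,-1.])
def inR():
    st=get_state(); R0=Ro.from_euler('xyz',st['ee_rot']).as_matrix()
    print("t",round(st['t'],2),"TCP in rest mm",(FR.T@(st['eef_pos']-r0)*1e3).round(1),"rot err deg",np.degrees(Ro.from_matrix(TR.T@R0).as_rotvec()).round(2),"f rest",(FR.T@st['force']).round(1),"w",round(st['width'],4))
E
python3 - <<'E'
from h import *
inR(); print(Rs(10,75,270)); plan(Rs(10,75,270),TR)
E
```

```text
t 18.85 TCP in rest mm [ 68.5 386.1 232.7] rot err deg [ 0.14 -1.79 -3.76] f rest [-0.2  0.6 -1.2] w 0.0118
[ 0.49236044 -0.16647984  0.30392929]
t 18.85 shift mm [305.3  78.6 -47. ] norm [ 0.6105  0.1572 -0.0941] rows>= 7.0 | rot deg [-0.1  1.8  3.8] norm [-0.0008  0.0099  0.0209] rows>= 1.0
```

```bash
python3 -m inch '[[[0.04,0.0103,-0.0062,0,0,0,0.95],[0.0763,0.0197,-0.0118,0,0,0,0.95],[0.0763,0.0197,-0.0118,0,0,0,0.95],[0.0763,0.0197,-0.0118,0,0,0,0.95],[0.0763,0.0197,-0.0118,0,0,0,0.95],[0.0763,0.0197,-0.0118,0,0,0,0.95],[0.0763,0.0197,-0.0118,0,0,0,0.95],[0.0763,0.0197,-0.0118,0,0,0,0.95],[0.036,0.009,-0.0055,0,0,0,0.95],[0,0,0,0,0.005,0.0105,0.95],[0,0,0,0,0.005,0.0105,0.95],[0,0,0,0,0,0,0.95],[0,0,0,0,0,0,0.95]]]' 30
python3 - <<'E'
from h import *
inR(); st=get_state();print(st['q'].round(2),abs(st['qd']).max())
import pickle
w=grab_frame("wrist"); c=camera_info("wrist"); pickle.dump(c,open("n_c.pkl","wb"))
cv2.imwrite("pics/n_w.png",w); 
for n,p in dict(o=Rs(0,0,0),by=Rs(0,75,0),bym=Rs(0,-75,0),ty=Rs(0,75,79),tym=Rs(0,-75,79)).items(): print(n,proj(c,p).round(1))
E
```

```text
t: 20.15
eef_pos: [0.4918, -0.1665, 0.3027]
ee_rot: [-2.706, -0.001, -1.461]
force: [1.4, 0.5, -0.8]
width: 0.012
t 20.15 TCP in rest mm [  9.   75.1 269.1] rot err deg [-0.04  0.07 -0.03] f rest [ 0.9  0.3 -1.3] w 0.012
[ 0.02 -0.19 -0.48 -0.05 -0.84  0.11] 0.009140082541519483
o [282.4 122.9]
by [282.1 176.8]
bym [282.8  63.5]
ty [283.4 187.9]
tym [284.4  48.6]
```

View pics/n_w.png

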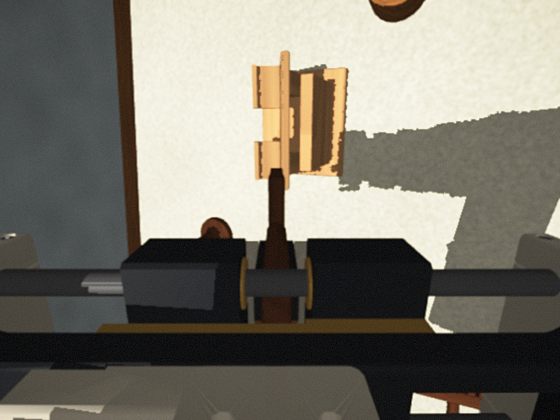

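```bash
python3 - <<'E'
from h import *
crop(cv2.imread("pics/n_w.png"),235,40,365,200,5,"n1"); crop(cv2.imread("pics/n_w.png"),240,150,320,250,6,"n2")
E
```

```text
(no output)
```

View pics/n1.png

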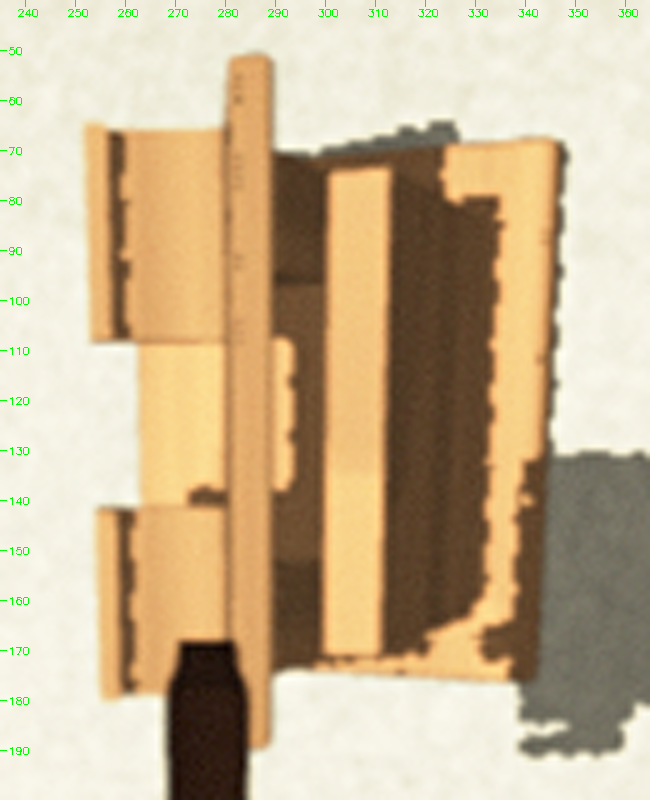

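View pics/n2.png

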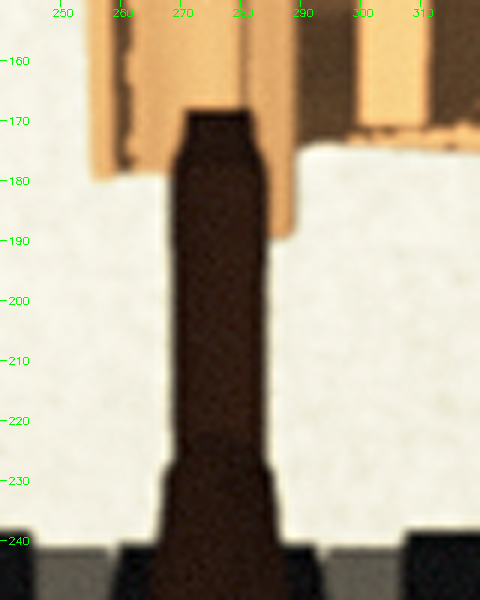

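```bash
cat >> h.py <<'E'
r0=r0+FR@np.array([3.,2.4,-2.])/1e3
E
python3 - <<'E'
from h import *
inR(); plan(Rs(10,0,200),TR); plan(Rs(10,0,120),TR)
E
```

```text
t 20.2 TCP in rest mm [  6.3  72.7 271.3] rot err deg [-0.01  0.07 -0.02] f rest [ 0.6  1.  -0.3] w 0.0122
t 20.2 shift mm [72.6 -3.7 71.4] norm [ 0.1453 -0.0073  0.1428] rows>= 3.0 | rot deg [ 0.  -0.1  0. ] norm [ 0.0001 -0.0004  0.0001] rows>= 1.0
t 20.2 shift mm [ 72.5  -3.7 151.4] norm [ 0.1451 -0.0074  0.3028] rows>= 4.0 | rot deg [ 0.  -0.1  0. ] norm [ 0.0001 -0.0004  0.0001] rows>= 1.0
```

```bash
python3 -m inch '[[[0.04,-0.0073,0,0,0,0,0.95],[0.06,0,0,0,0,0,0.95],[0.0453,0,0,0,0,0,0.95],[0,0,0.06,0,0,0,0.95],[0,0,0.06,0,0,0,0.95],[0,0,0.0228,0,0,0,0.95],[0,0,0,0,0,0,0.95]]]' 30
python3 - <<'E'
from h import *
inR(); plan(Rs(10,0,130),TR)
s=grab_frame("scene"); t=grab_frame("top"); w=grab_frame("wrist")
crop(s,140,130,240,250,6,"o_s"); crop(t,305,140,405,230,6,"o_t"); cv2.imwrite("pics/o_w.png",w)
E
```

```text
t: 20.9
eef_pos: [0.533, -0.2348, 0.2387]
ee_rot: [-2.708, -0.0, -1.461]
force: [1.1, 0.2, -0.5]
width: 0.012
t 20.9 TCP in rest mm [  9.2   0.2 199. ] rot err deg [-0.15  0.03  0.03] f rest [ 0.8  0.1 -0.9] w 0.012
t 20.9 shift mm [ 0.2 -1.  69. ] norm [ 0.0003 -0.002   0.1379] rows>= 2.0 | rot deg [ 0.1 -0.  -0. ] norm [ 0.0008 -0.0002 -0.0001] rows>= 1.0
```

View pics/o_s.png

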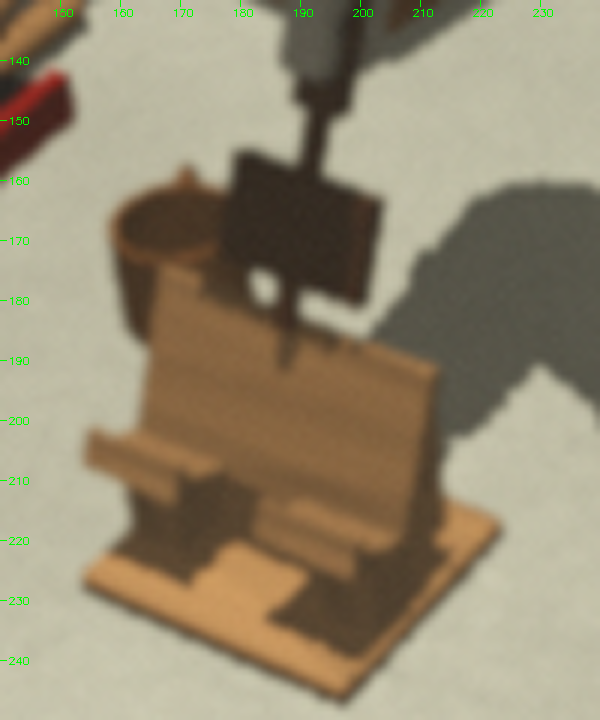

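View pics/o_w.png

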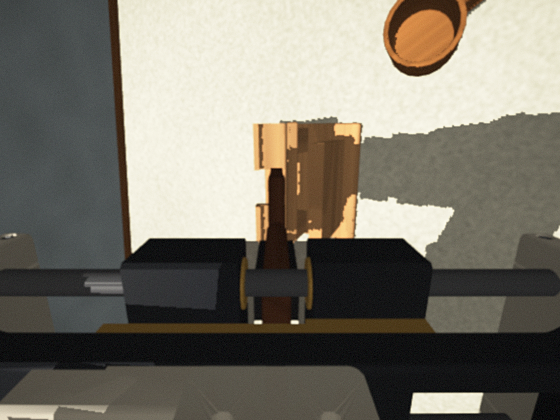

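```bash
python3 -m inch '[[[0,0,0.04,0,0,0,0.95],[0,0,0.05,0,0,0,0.95],[0,0,0.048,0,0,0,0.95],[0,0,0.02,0,0,0,0.95],[0,0,0.01,0,0,0,0.95],[0,0,0,0,0,0,0.95]]]' 30
python3 - <<'E'
from h import *
inR(); s=grab_frame("scene"); t=grab_frame("top"); crop(s,140,150,240,250,6,"p_s"); 
crop(grab_frame("wrist"),230,80,390,240,4,"p_w")
E
```

```text
t: 21.65
eef_pos: [0.569, -0.2316, 0.1653]
ee_rot: [-2.704, -0.002, -1.462]
force: [-0.7, -0.0, -0.4]
width: 0.0118
t 21.65 TCP in rest mm [ 10.9  -0.5 117.2] rot err deg [0.09 0.12 0.03] f rest [-0.8  0.1 -0.1] w 0.0118
```

View pics/p_s.png

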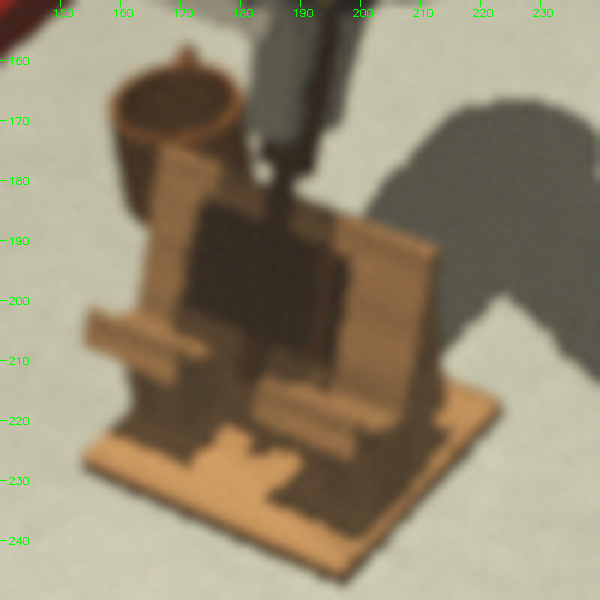

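View pics/p_w.png

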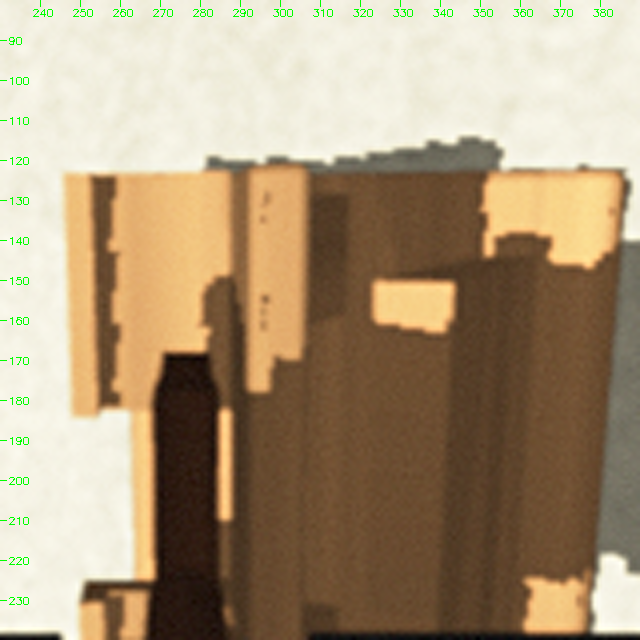

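```bash
python3 -m inch '[[[0,0,0.014,0,0,0,0.95],[0,0,0.012,0,0,0,0.95],[0,0,0.004,0,0,0,0.95],[0,0,0,0,0,0,0.95]]]' 30
python3 - <<'E'
from h import *
inR()
E
python3 -m inch '[[[0,0,0.004,0,0,0,0.95],[0,0,0.003,0,0,0,0.95],[0,0,0,0,0,0,0.95]]]' 30
python3 - <<'E'
from h import *
inR()
E
```

```text
t: 22.2
eef_pos: [0.5749, -0.2308, 0.1504]
ee_rot: [-2.705, -0.001, -1.462]
force: [-0.1, -0.1, -0.9]
width: 0.0119
t 22.2 TCP in rest mm [ 10.1  -0.4 101.2] rot err deg [0.   0.1  0.06] f rest [-0.4 -0.1 -0.8] w 0.0119
t: 22.5
eef_pos: [0.5758, -0.2316, 0.1498]
ee_rot: [-2.704, -0.003, -1.462]
force: [-14.3, -0.7, 18.4]
width: 0.0119
t 22.5 TCP in rest mm [ 10.5  -1.3 100.3] rot err deg [ 0.08  0.17 -0.  ] f rest [-5.2  0.8 22.7] w 0.0119
```

```bash
python3 -m inch '[[[0,0,-0.003,0,0,0,0.95],[0,0,-0.001,0,0,0,0.95],[0,0,0,0,0,0,0.95]]]' 30
python3 - <<'E'
from h import *
inR(); s=grab_frame("scene"); crop(s,140,170,240,250,7,"q_s"); 
crop(grab_frame("wrist"),230,80,390,240,4,"q_w")
E
```

```text
t: 22.8
eef_pos: [0.5758, -0.2309, 0.15]
ee_rot: [-2.704, -0.002, -1.462]
force: [-3.5, 0.4, 4.5]
width: 0.0121
t 22.8 TCP in rest mm [ 10.7  -0.6 100.4] rot err deg [0.08 0.12 0.04] f rest [-1.2  0.8  5.5] w 0.0121
```

View pics/q_s.png

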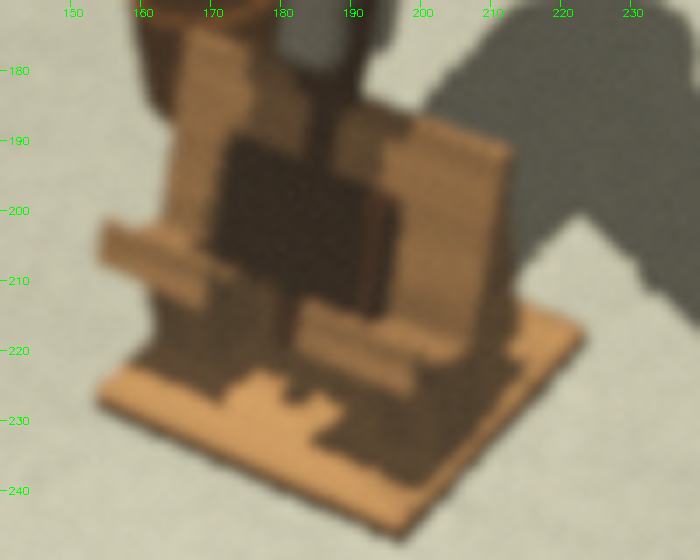

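View pics/q_w.png

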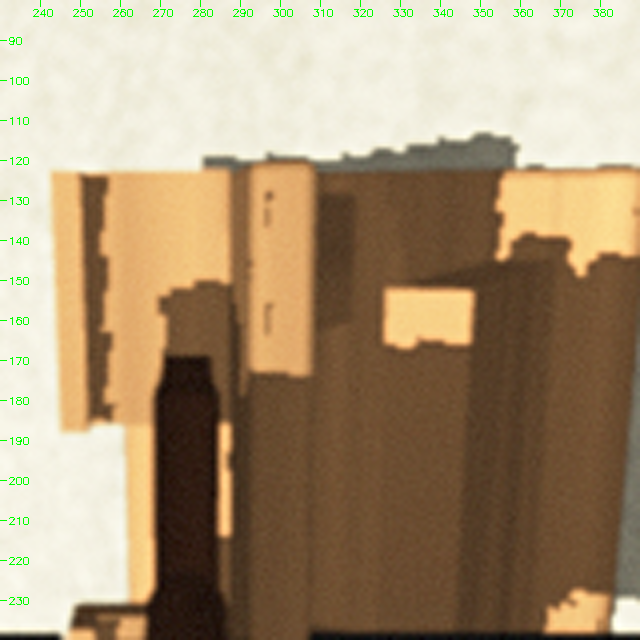

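```bash
python3 -m inch '[[[0,0.003,-0.0005,0,0,0,0.95],[0,0.003,0,0,0,0,0.95],[0,0,0,0,0,0,0.95]]]' 30
python3 - <<'E'
from h import *
inR()
E
python3 -m inch '[[[0,0.002,0,0,0,0,0.95],[0,0,0,0,0,0,0.95]]]' 30
python3 - <<'E'
from h import *
inR()
E
```

```text
t: 23.2
eef_pos: [0.5731, -0.2312, 0.1487]
ee_rot: [-2.704, -0.002, -1.462]
force: [0.5, 0.3, 1.7]
width: 0.0119
t 23.2 TCP in rest mm [  7.7  -0.5 100.4] rot err deg [0.09 0.12 0.05] f rest [1.2 0.3 1.3] w 0.0119
t: 23.4
eef_pos: [0.5726, -0.2312, 0.1485]
ee_rot: [-2.703, -0.002, -1.462]
force: [2.4, 1.2, 0.2]
width: 0.0118
t 23.4 TCP in rest mm [  7.2  -0.6 100.5] rot err deg [0.13 0.13 0.03] f rest [ 2.3  0.9 -0.9] w 0.0118
```

```bash
python3 -m inch '[[[0,0.001,0.001,0,0,0,0.95],[0,0,0,0,0,0,0.95]]]' 30
python3 - <<'E'
from h import *
inR(); s=grab_frame("scene"); crop(s,140,170,240,250,7,"r_s"); 
crop(grab_frame("wrist"),230,80,390,240,4,"r_w")
E
```

```text
t: 23.6
eef_pos: [0.5726, -0.2313, 0.1485]
ee_rot: [-2.702, -0.002, -1.462]
force: [0.7, 0.4, 4.5]
width: 0.012
t 23.6 TCP in rest mm [  7.2  -0.6 100.4] rot err deg [0.17 0.14 0.02] f rest [2.6 0.4 3.8] w 0.012
```

View pics/r_s.png

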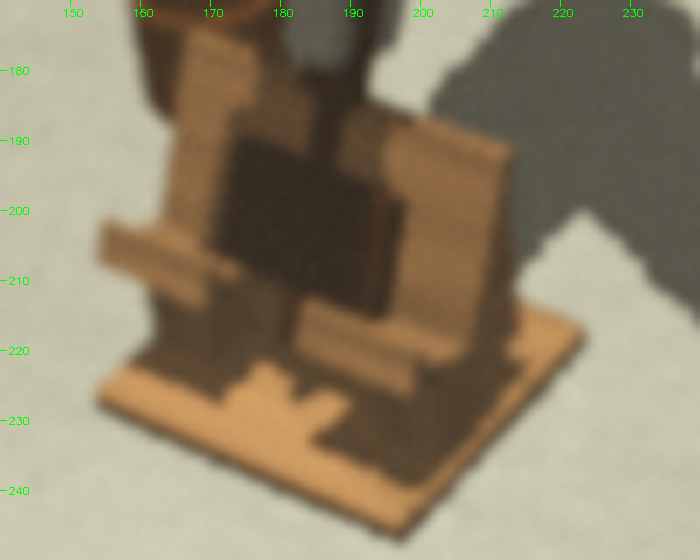

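View pics/r_w.png

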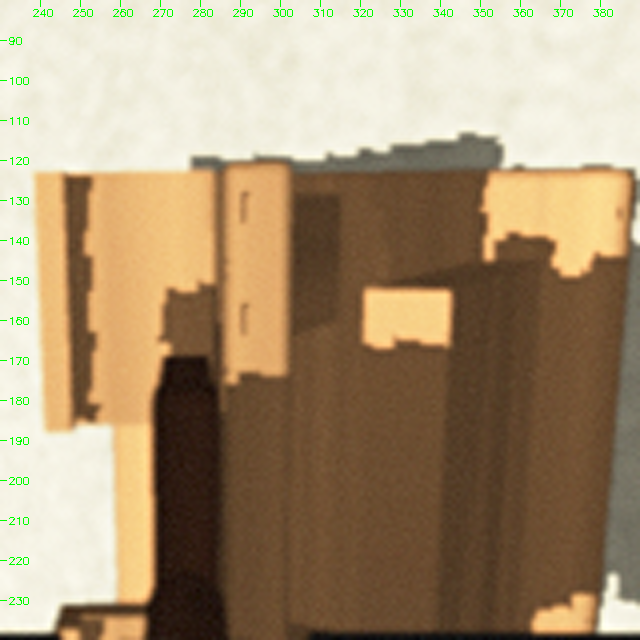

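```bash
python3 -m inch '[[[0,0,0,0,0,0,0.84],[0,0,0,0,0,0,0.82],[0,0,0,0,0,0,0.78],[0,0,0,0,0,0,0.7],[0,0,0,0,0,0,0.6],[0,0,0,0,0,0,0.5],[0,0,0,0,0,0,0.5],[0,0,0,0,0,0,0.5]]]' 10
python3 - <<'E'
from h import *
inR(); s=grab_frame("scene"); crop(s,140,150,240,250,6,"s_s"); 
crop(grab_frame("wrist"),230,80,390,240,4,"s_w")
E
```

```text
t: 24.5
eef_pos: [0.5717, -0.2312, 0.1475]
ee_rot: [-2.704, -0.001, -1.463]
force: [0.5, -0.0, -0.2]
width: 0.0434
t 24.5 TCP in rest mm [ 5.9 -0.5 99.9] rot err deg [0.05 0.11 0.06] f rest [ 0.3 -0.1 -0.4] w 0.0434
```

View pics/s_s.png

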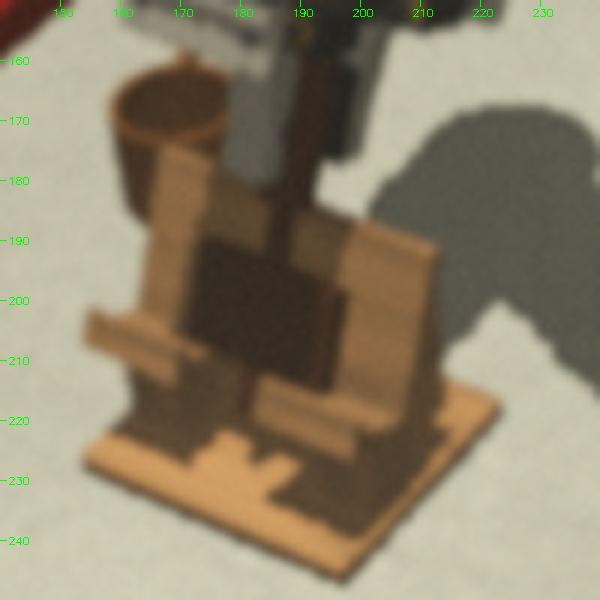

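View pics/s_w.png

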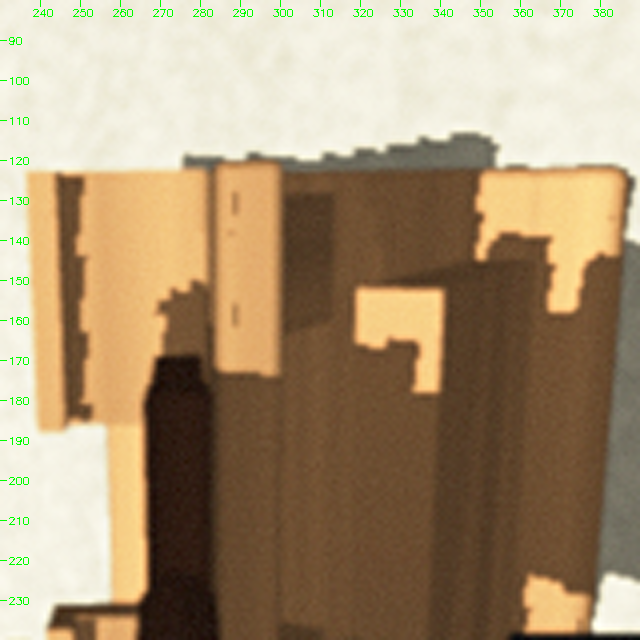

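```bash
python3 -m inch '[[[0,0,0,0,0,0,0.3],[0,0,0,0,0,0,0.2],[0,0,-0.02,0,0,0,0.2],[0,0,-0.04,0,0,0,0.2],[0,0,-0.06,0,0,0,0.2],[0,0,-0.08,0,0,0,0.2],[0,0,-0.09,0,0,0,0.2],[0,0,-0.06,0,0,0,0.2],[0,0,0,0,0,0,0.2]]]' 10
python3 - <<'E'
from h import *
inR(); s=grab_frame("scene"); t=grab_frame("top"); cv2.imwrite("pics/u_s.png",s); crop(s,140,130,240,250,6,"u_s2"); cv2.imwrite("pics/u_t.png",t)
crop(grab_frame("wrist"),200,60,400,240,4,"u_w")
E
```

```text
t: 25.5
eef_pos: [0.4982, -0.2401, 0.3127]
ee_rot: [-2.696, -0.006, -1.463]
force: [0.3, 0.9, 0.7]
width: 0.07
t 25.5 TCP in rest mm [  8.7  -1.2 280.9] rot err deg [ 0.55  0.34 -0.03] f rest [0.7 0.9 0.4] w 0.07
```

View pics/u_s2.png

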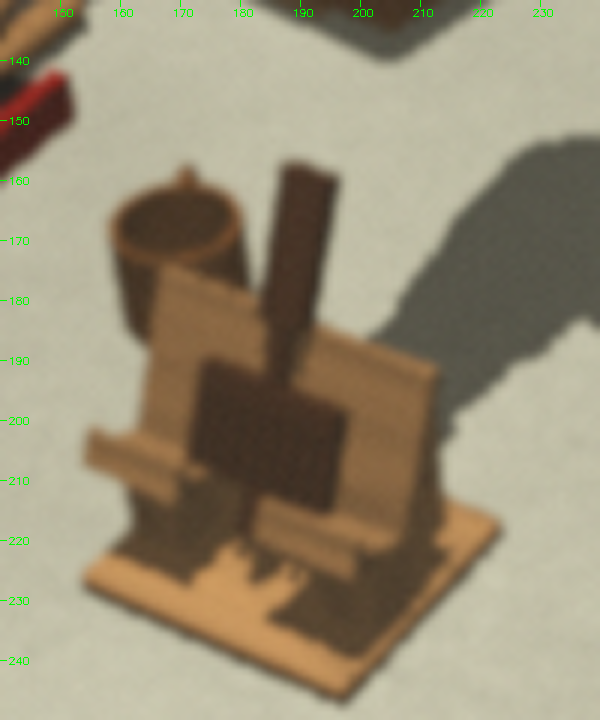

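View pics/u_s.png

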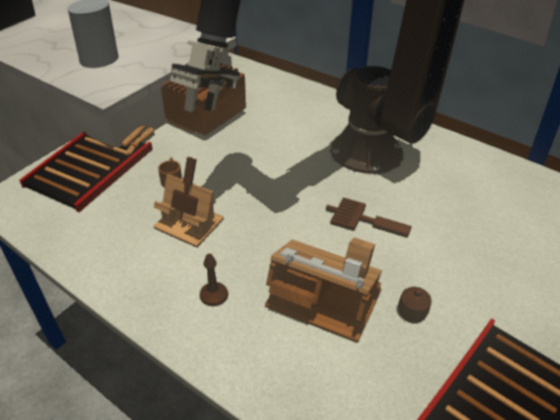

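View pics/u_w.png

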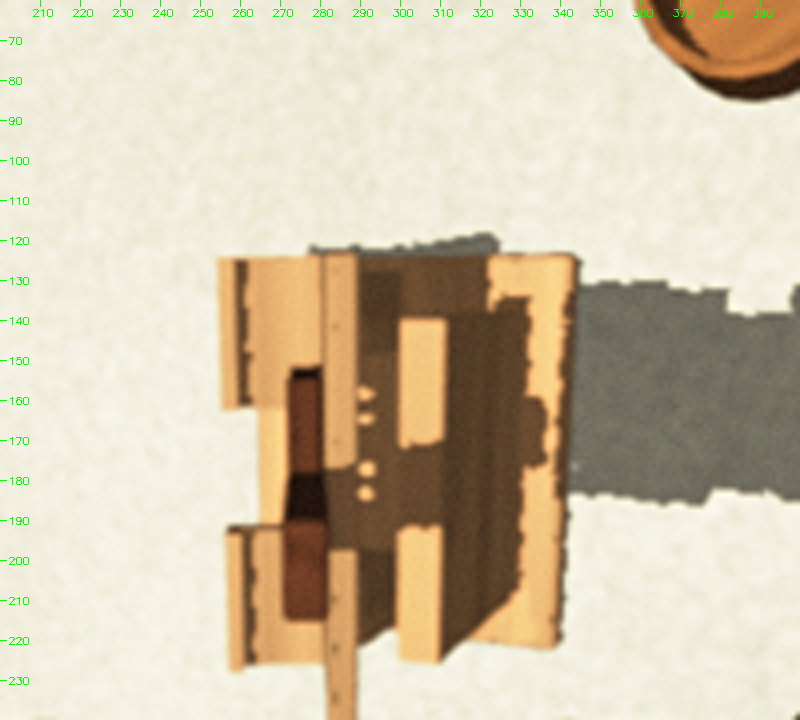

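View pics/u_t.png

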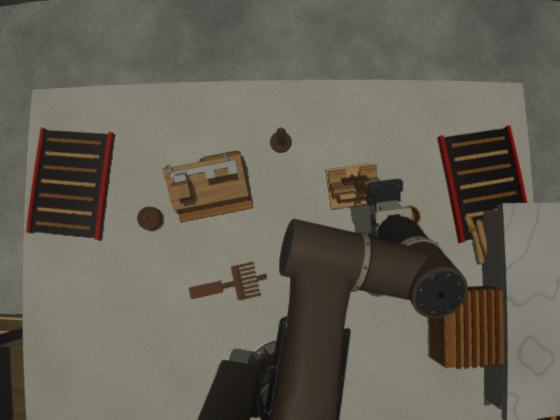

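```bash
python3 - <<'E'
from h import *
inR(); c=camera_info("wrist"); z=3.5
for n,p in dict(head_ym=(12,-38,50+z),head_yp=(12,38,50+z),gapm=(30,-22,z),gapp=(30,22,z)).items(): print(n,proj(c,Rs(*p)).round(1))
w=grab_frame("wrist"); crop(w,230,110,350,240,6,"v_w")
E
```

```text
t 25.65 TCP in rest mm [  5.4   0.  275.3] rot err deg [0.09 0.11 0.07] f rest [-1.  -0.  -0.1] w 0.0702
head_ym [270.6 153.4]
head_yp [271.  211.3]
gapm [258.8 161.5]
gapp [259.3 191.5]
```

View pics/v_w.png

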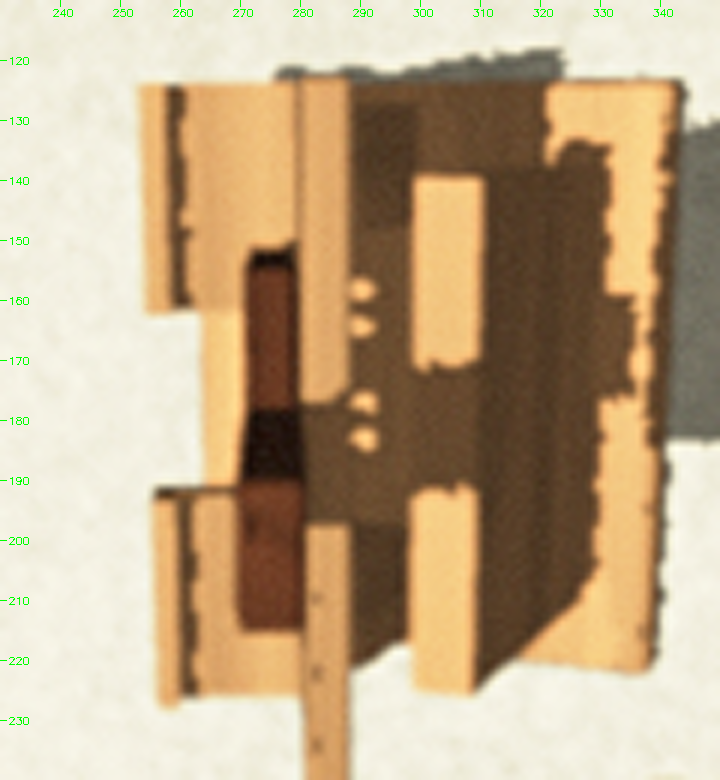

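```bash
python3 - <<'E'
from h import *
crop(cv2.imread("pics/u_s.png"),255,220,395,320,5,"w_s")
E
```

```text
(no output)
```

View pics/w_s.png

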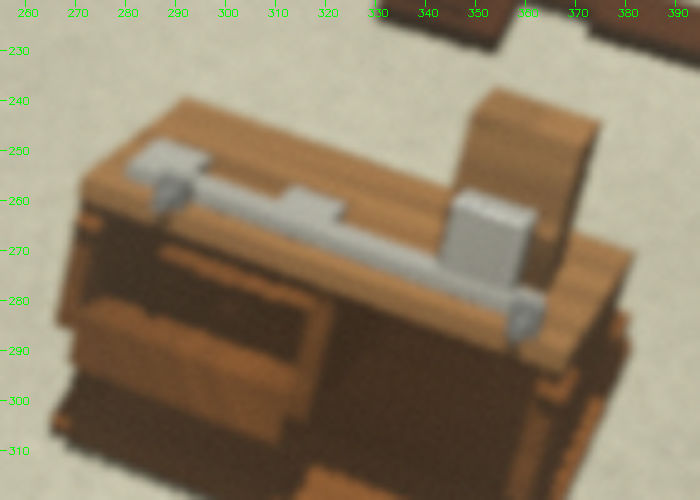

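The prop (top face around 375,240) stands upright with the lug (352,265) held open, and the rack is empty. The arm is clear of everything, so I'm handing in.

```bash
python3 -c "
from station import *
print(job_done())"
```

```text
the job is handed in; nothing more can be done
None
```

I handed the job in at about 25.7 s, with the arm clear of everything.

**Prop:** I set it nose down between the stop and the lug and pressed it onto the board, peaking at about 35 N. It stayed put on release. The last pictures still show it upright, holding the keeper open.

**Pick:** I gripped it by the handle, turned it about 83° to line up with the slot and drew it straight out. Wrist force stayed near 1 N throughout the turn and the draw.

**Easel:** I lowered the pick onto the ledge, eased it against the board and released it. The last wrist picture shows:
- the pick flat against the board;
- the toothed edge on the ledge and the tang in the gap;
- the head edge where I expected it to within about 1 mm.

I saw no sign that the other turned pieces had moved.

**Checks that disagreed:**
- My first wrist-camera fix on the rack was off by about 2.5 mm, probably because the arm was still settling. I corrected it before gripping the pick, but the prop had already gone in on that fix.
- The prop met the board about 1.3 mm above my estimate.
- The pick met the ledge about 4 mm above my estimate, giving a brief 23 N press along the pick at touchdown, which I backed off at once. It was not as gentle as intended.
- The moment reading showed a steady 1.5 N m or so while I held the pick, with no matching force. I did not find the cause.

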